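# Empty the mould cooling block with the pull hook

## Task

Unlock the cooling block by pulling its red knob all the way out, take the red-handled hook from the tool rack, and with it draw every brass insert by its wire loop out of the deep bores and set them down gently in the plywood tray (standing or lying, but not dropped). Then hang the hook back upright in the rack slot it came from and push the red knob fully home. The inserts are polished: never touch them with the fingers, and leave the other two tools and the two glass tumblers where they are.

Things in the scene. Friction and masses are not known exactly. Their poses are not given: they have to be found in the camera images.
- block: Grey fixed cooling block, 112 (x) by 244 (y) by 110 mm high; origin: centre of its underside, +x points away from the red knob's side. Three round upright bores, 64 mm in diameter, at y = -76, 0, +76 mm; bore floor 8 mm above the underside (102 mm deep). The locking bar, end strips and knob rod on its top rise to at most 123 mm.
- latch (a joint): Locking bar, m: 0 = fully home (a 12 mm wide steel bar lies across the middle of all three bores, 112 to 120 mm above the table: nothing comes out), 0.040 = fully out (bar drawn along the block's -x, bores clear). It slides with little friction but must be pulled or pushed past a sprung detent near each end (under 10 N); it stays where it is left.
- latch_knob (a point): Centre of the red knob that moves the locking bar: a disc 30 mm in diameter, 16 mm thick, axis along the block's x, 118 mm above the table, on a 10 mm rod. Home, it is 30 mm in front of the block's front face; it moves with the bar. Axes as the block's.
- rack: Fixed tool rack, 90 (x) by 170 (y) mm; origin: centre of its underside. A steel comb (top at 125 mm) has three 20 mm wide slots along x, open at the -x end, centred at x = 0, y = -48, 0, +48 mm. Tools hang by their collars on the prongs; a lip along the prongs' front ends (23 to 28 mm in front) rises to 130 mm, so lift a tool over 5 mm, then draw it out along -x. Which slot holds which tool varies.
- hook_grip (a point): Centre of the red handle of the pull hook: upright bar 16 x 16 mm, from 31 mm below to 27 mm above this point; under it a collar 34 mm in diameter, its underside 36 mm below this point; then a 5 mm steel shaft down to the J hook (see hook_tip). z up the handle. Hanging, it is 161 mm above the table, the tool's -x (the way the hook points) within 0.1 rad of the rack's -x. 0.12 kg.
- hook_tip (a point): Foot of the pull hook, fixed to it, axes as hook_grip's: middle of the J's horizontal wire (5 mm thick), 130 mm below the handle centre and 6.5 mm from the shaft's axis towards the tool's -x. From there the wire runs 6.5 mm on along -x and turns up, ending 13.5 mm above this point; the trough between shaft and upturned end is 8 mm wide, its floor 2.5 mm above this point.
- insert1_c (a point): Brass mould insert 1 of at most 3 (may be absent): cylinder 54 mm in diameter, 30 mm high, 0.14 to 0.28 kg, loose, upright on a bore's floor. This point: its centre, 15 mm up; z up. On top stands an arched loop of 4.5 mm wire in the insert's y-z plane: legs at y = -13 and +13 mm, arch peak over the centre, peak's underside 62 mm and top 66.5 mm above the insert's underside (32 mm free height under it).
- insert2_c (a point): Brass mould insert 2 of at most 3 (may be absent): cylinder 54 mm in diameter, 30 mm high, 0.14 to 0.28 kg, loose, upright on a bore's floor. This point: its centre, 15 mm up; z up. On top stands an arched loop of 4.5 mm wire in the insert's y-z plane: legs at y = -13 and +13 mm, arch peak over the centre, peak's underside 62 mm and top 66.5 mm above the insert's underside (32 mm free height under it).
- insert3_c (a point): Brass mould insert 3 of at most 3 (may be absent): cylinder 54 mm in diameter, 30 mm high, 0.14 to 0.28 kg, loose, upright on a bore's floor. This point: its centre, 15 mm up; z up. On top stands an arched loop of 4.5 mm wire in the insert's y-z plane: legs at y = -13 and +13 mm, arch peak over the centre, peak's underside 62 mm and top 66.5 mm above the insert's underside (32 mm free height under it).
- tray: Loose open plywood tray, 200 (x) by 170 (y) mm outside, walls 5 mm thick, 32 mm high, floor 5 mm thick; origin: centre of its underside. 0.5 kg. It may be knocked aside during the work.
- tamper_grip (a point): Centre of the handle of the black-handled tamper hanging in the rack; handle and collar as the hook's. Leave it hanging.
- scraper_grip (a point): Centre of the handle of the blue-handled scraper hanging in the rack; handle and collar as the hook's. Leave it hanging.
- tumbler: Amber glass tumbler, 62 mm wide, 82 mm high, at the back of the table; origin at the centre of its underside. Leave alone.
- tumbler2: Clear glass tumbler, 56 mm wide, 70 mm high, at the back of the table; origin at the centre of its underside. Leave alone.

How it is judged:
On the way, in this order (a step that is already met when the one before it is completed fails the run):
1. the locking bar is pulled fully out (at least 36 mm) (value of joint latch above 0.036 m), for 0.2 s.
2. every insert lies in the tray (x of insert1_c in the frame of tray between -0.095 and 0.095 m and y of insert1_c in the frame of tray between -0.08 and 0.08 m and z of each of insert1_c, insert2_c, insert3_c in the frame of tray below 0.055 m and x of insert2_c in the frame of tray between -0.095 and 0.095 m and y of insert2_c in the frame of tray between -0.08 and 0.08 m and x of insert3_c in the frame of tray between -0.095 and 0.095 m and y of insert3_c in the frame of tray between -0.08 and 0.08 m), for 0.2 s.
At the end, for the whole second after the job is handed in: Every insert is at rest inside the tray (its centre within the walls and less than 55 mm above the tray's underside), the locking bar is within 4 mm of fully home, and the hook hangs upright (within 0.1 rad) in the slot it came from (handle centre within 15 mm of where it was) (all of step 2 and linear speed of each of insert1, insert2, insert3 below 0.02 m/s and value of joint latch below 0.004 m and distance of hook_grip from where it was at the start of the episode below 0.015 m and angle between hook_grip's own z axis and vertical below 0.1 rad); the robot touches nothing.
It fails at once if the fingers press on an insert (contact force between the fingers and insert1 above 0.5 N or contact force between the fingers and insert2 above 0.5 N or contact force between the fingers and insert3 above 0.5 N).
It fails at once if an insert is dropped or flung (faster than 1 m/s) (linear speed of any of insert1, insert2, insert3 above 1 m/s).
It fails at once if the tamper or the scraper is moved more than 30 mm (distance of any of tamper_grip, scraper_grip from where it was at the start of the episode above 0.03 m).
It fails at once if a tumbler is moved more than 40 mm (distance of any of tumbler, tumbler2 from where it was at the start of the episode above 0.04 m).
Of insert1, insert2, insert3 only 2 to 3 are there at a start; the rules pass over those that are not, and their reading is None.
At some moment in a run one of tray may be knocked a few centimetres aside while the robot is not near it.
Once in a run the grip may slacken for a moment while it holds something.
It also fails if it takes over 208 s, if anything falls off the work surface, if the arm or the gripper's body presses on something with over 40 N, if the wrist force passes 120 N, or if a joint passes its speed limit or range.

## Robot

A 6-joint arm with a two-finger parallel gripper is mounted at the origin on a cart in front of the work surface, level with it; the furniture and walls round the work are solid. World frame = base frame: x ahead of the robot, y to its left, z up, the work surface at z = 0. Lengths are in m, angles in rad, forces in N, time in s.
With the tool pointing down it reaches from about 0.375 to 0.9 m from the base axis. Payload 3.1 kg.
Tool frame: the origin (TCP) lies at the very end of the fingers, on their centre line; the grasp point (between the pads) lies 19 mm behind it (manip.pinch_z is the distance from the TCP to the grasp point, in m); z points along the fingers, y is the line along which they close (so a half turn about z gives the same grasp; the last joint's range is limited). The gripper opens to 85 mm and grips with 20 to 120 N. Pads are 22 mm wide; open, the fingers measure 114 mm over their backs; the gripper's body (76 mm by 85 mm) begins 54 mm behind the grasp point. The pads swing forward as they close: fully open they stand 13 mm farther back than shut.
Start: joints at [1.077, 0.527, 1.433, -0, 1.181, -0.178], TCP at [0.194, 0.594, 0.231] pointing down, gripper open.
Joint ranges: [-3.08, 3.08], [-0.75, 2.2], [0.22, 2.44], [-1.43, 4.57], [0, 2.65], [-2.85, 2.85]. Speed limits (rad/s): [2.79, 2.79, 3.14, 3.14, 3.14, 3.14].

## Interface

Orientations are given as a unit quaternion [x, y, z, w].
In Python, from station import manip gives the robot as it stands.
- The arm moves only by the tool servo_tool, never from a script. Its argument "commands" is one flat list of numbers, 7 for each row, row after row: the shift along the tool's x, y, z each as a share of 500 mm, from -1 to 1, then the turn, a rotation vector about the tool's x, y, z each as a share of 360 degrees, from -1 to 1, then the opening, from -1 (shut) to 1 (fully open). In form: [dx, dy, dz, rx, ry, rz, claw, dx, dy, dz, rx, ry, rz, claw, ...]. A call has 1 to 12 rows; each row shifts and turns the commanded pose from where the row before left it, along the tool's axes as they then stand; what a row does not reach is not made up. A row lasts 1/12 s, in which the tool goes at most 41.7 mm and 7.16 degrees, less where a joint would pass 70% of its speed; a pose out of reach is approached as far as the arm can. A call with a number of a shift or a turn outside -1 to 1 is refused whole. A call with a gripper value outside its range is refused whole. The fingers move at their own pace and stop on an object; "force" is the grip in N (left out, the last holds). Time passes only in rows, so rows that do not move let the fingers close. It gives the time, the measured TCP pose, the force, the opening and the grip force at its end, in the units of the state.
- manip.sense(): the state, without advancing time (a new reading comes with each control period).
- manip.snapshot(name): name is "scene" or "side" or "wrist"; returns a dict with "img" (384x512x3 uint8, red, green, blue), "mtx" (3x3 intrinsics, pixels), "distortion" ([k1, k2, p1, p2, k3] as OpenCV has them; the pictures are not rectified), "world_to_cam" (4x4, takes a point from world to camera coordinates). Camera axes: x right, y up, looking along -z (the intrinsics and any distortion apply to the point x, -y, -z); pixel columns grow to the right and rows downward; lengths in m; the calibration is good to about 2 mm. A picture is of the moment at which its call begins. There is no depth.
- manip.sign_off(): hands the job in; it is judged then, once.
Trained networks look in a picture, given as the dict that the camera call returned (one of the last four; its "shot" number tells which), for a name from the list of things; names that differ only in an ending like _2 or _b are one class to them, and where a whole thing is asked for, a point or a joint stands for the part that bears it (a point fixed in the world has none). Each returns a list of dicts, best first, with "conf" (0 to 1); they miss things now and then, are a little off and sometimes report something else, mostly with a low value. They report only what shows in the picture. A call takes as long as a camera call.
- manip.look_for(picture, query): "box" ([left, top, width, height] in pixels, round what is visible of it).
- manip.silhouettes(picture, query): "pixels" (384x512 bool, what is visible of it) and "box" ([left, top, width, height] in pixels, round what is visible of it).
The state is a dict: "t": time; "q": joint angles; "qd": joint speeds; "tau": joint torques, N m; "tcp_pos": TCP position; "tool_rot": TCP orientation; "force": force on the tool from outside, world axes, zero at the start; "ft_torque": the same for the moment, N m; "finger_gap": opening from 0.0 (shut) to 1.0 (fully open); "gripper_force": force on a finger pad.
Only numpy, scipy, OpenCV 4.12 (cv2) and the standard library are available. Lean on these libraries where they do the work, as an engineer would, in place of code of your own. Each camera call takes 0.05 s, during which the arm holds its last target. There are 200 camera calls.

## Working session

There is one attempt and no reset: what is moved stays moved. The work goes in short steps, Python scripts to look and compute and a tool call to move; the robot and the scene stay as the last step left them, time stands still between calls to the robot, and variables do not carry over. Pictures are saved under pics/ and viewed, at most 14 in all, crops included, and the job is handed in when it is done.

Besides the shell and the picture viewer there is one more tool, called after ">>>" by a JSON object that holds its "api" and its "payload", one argument or row to a line. servo_tool: Moves the arm, as the interface text tells. Its arguments: {"type":"object","properties":{"commands":{"type":"array"},"force":{"type":"number"}},"required":["commands"]}

```bash
mkdir -p pics; cat > h.py <<'E'
import numpy as np, cv2
from station import manip
from scipy.spatial.transform import Rotation as R
def proj(p,P):
    W=np.array(p['world_to_cam']);P=np.atleast_2d(P);c=P@W[:3,:3].T+W[:3,3]
    c=c*[1,-1,-1]
    return cv2.projectPoints(c.reshape(-1,1,3),np.zeros(3),np.zeros(3),np.array(p['mtx']),np.array(p['distortion']))[0].reshape(-1,2)
def ray(p,uv):
    u=cv2.undistortPoints(np.array(uv,float).reshape(-1,1,2),np.array(p['mtx']),np.array(p['distortion'])).reshape(-1,2)
    d=np.c_[u[:,0],-u[:,1],-np.ones(len(u))]
    W=np.array(p['world_to_cam']);Rt=W[:3,:3].T
    return -Rt@W[:3,3], d@Rt.T
def onz(p,uv,z):
    o,d=ray(p,uv);return o+d*((z-o[2])/d[:,2])[:,None]
def save(p,n): cv2.imwrite('pics/'+n+'.png',p['img'][:,:,::-1])
E
python3 - <<'E'
from h import *
s=manip.sense();print({k:np.round(v,3) for k,v in s.items()},manip.pinch_z)
for n in('scene','side'):
    p=manip.snapshot(n);save(p,n+'0')
    W=np.array(p['world_to_cam']);print(n,'cam',np.round(-W[:3,:3].T@W[:3,3],3),np.round(W[:3,:3],2).tolist())
    for q in('block','latch_knob','rack','hook_grip','insert1_c','tray','tamper_grip','scraper_grip','tumbler'):
        print(q,[(np.round(r['box']).tolist(),round(r['conf'],2)) for r in manip.look_for(p,q)][:4])
E
```

```text
{'t': np.float64(0.0), 'q': array([ 1.076,  0.528,  1.434, -0.   ,  1.181, -0.179]), 'qd': array([-0.001, -0.   , -0.001,  0.   , -0.   , -0.001]), 'tau': array([ 1.0000e-03, -4.4235e+01, -1.7803e+01, -0.0000e+00,  9.0000e-03,
       -0.0000e+00]), 'tcp_pos': array([0.194, 0.593, 0.23 ]), 'tool_rot': array([ 0.157,  0.988, -0.001, -0.   ]), 'force': array([0.211, 0.371, 0.461]), 'ft_torque': array([ 0.001, -0.002,  0.029]), 'gripper_force': np.float64(0.0), 'finger_gap': np.float64(1.004)} 0.0187
scene cam [-0.28  -0.502  0.769] [[0.51, -0.86, -0.02], [0.46, 0.25, 0.85], [-0.72, -0.44, 0.53]]
block [([214.0, 181.0, 107.0, 86.0], 0.79), ([114.0, 187.0, 73.0, 70.0], 0.48)]
latch_knob [([226.0, 192.0, 81.0, 38.0], 0.97)]
rack [([115.0, 186.0, 73.0, 70.0], 0.72)]
hook_grip [([153.0, 181.0, 9.0, 56.0], 0.74)]
insert1_c [([214.0, 183.0, 104.0, 86.0], 0.18)]
tray [([296.0, 257.0, 110.0, 88.0], 0.87)]
tamper_grip [([139.0, 176.0, 12.0, 50.0], 0.81), ([151.0, 183.0, 12.0, 52.0], 0.45)]
scraper_grip [([125.0, 173.0, 8.0, 48.0], 0.81)]
tumbler [([208.0, 167.0, 20.0, 25.0], 0.74), ([230.0, 171.0, 21.0, 17.0], 0.61)]
side cam [ 0.725 -0.442  1.083] [[0.96, 0.27, 0.01], [-0.25, 0.85, 0.46], [0.12, -0.44, 0.89]]
block [([220.0, 153.0, 71.0, 111.0], 0.57)]
latch_knob [([216.0, 157.0, 53.0, 80.0], 0.72)]
rack [([214.0, 68.0, 46.0, 83.0], 0.96), ([227.0, 91.0, 9.0, 23.0], 0.68)]
hook_grip [([230.0, 90.0, 8.0, 23.0], 0.45)]
insert1_c [([227.0, 95.0, 12.0, 31.0], 0.52)]
tray [([130.0, 256.0, 102.0, 100.0], 0.88), ([216.0, 71.0, 41.0, 80.0], 0.59)]
tamper_grip [([230.0, 79.0, 17.0, 35.0], 0.56)]
scraper_grip [([241.0, 70.0, 10.0, 18.0], 0.5), ([233.0, 80.0, 12.0, 32.0], 0.31)]
tumbler [([315.0, 146.0, 24.0, 36.0], 0.8), ([329.0, 127.0, 14.0, 30.0], 0.68)]
```

```bash
python3 - <<'E'
import cv2
a=cv2.imread('pics/scene0.png')[150:360,100:420];b=cv2.imread('pics/side0.png')[55:365,120:360]
cv2.imwrite('pics/a.png',cv2.resize(a,None,fx=2.5,fy=2.5,interpolation=cv2.INTER_CUBIC))
cv2.imwrite('pics/b.png',cv2.resize(b,None,fx=1.93,fy=1.93,interpolation=cv2.INTER_CUBIC))
E
```

```text
(no output)
```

View pics/a.png

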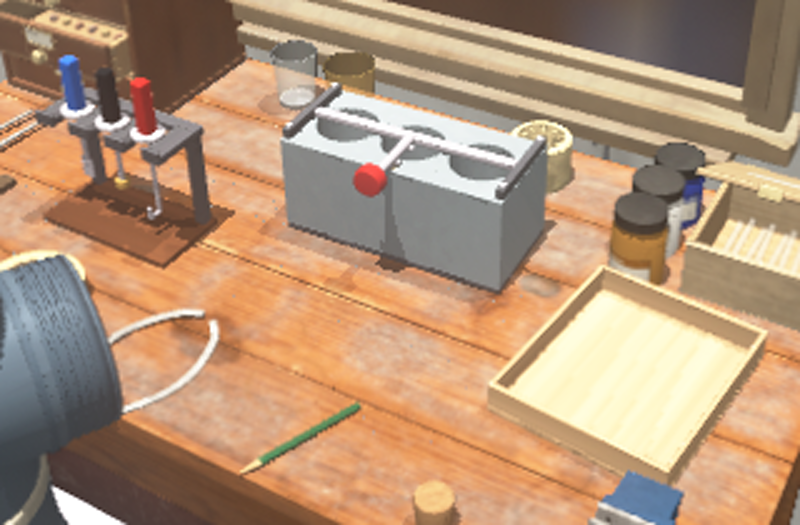

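View pics/b.png

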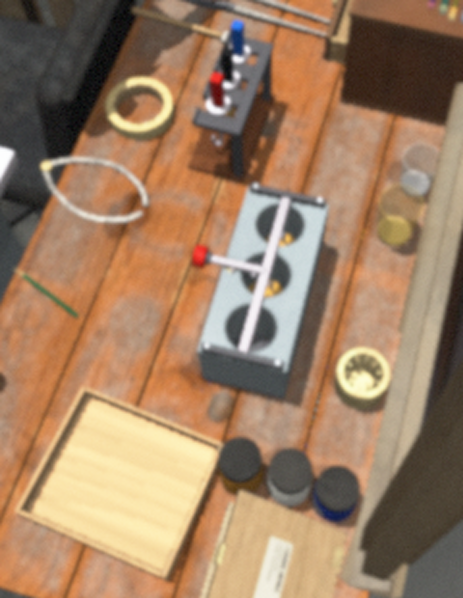

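The scene view shows the block at about px (258,217), the red knob at (248,222) and the red hook in the rack's nearest (-y) slot. The tray is at (350,300). The side view shows brass in the middle and +y bores; the -y bore is unclear.

```bash
python3 - <<'E'
from h import *
A=manip.snapshot('scene');B=manip.snapshot('side')
fa=lambda l:np.array(l)/2.5+[100,150]
fb=lambda l:np.array(l)/1.93+[120,55]
def pr(n,a,b,z):
    a=onz(A,fa(a),z)[:,:2];b=onz(B,fb(b),z)[:,:2]
    print(n,np.round(a,3).tolist(),np.round(b,3).tolist())
pr('block',[(285,140),(335,87),(545,140),(500,190)],[(250,188),(327,203),(287,362),(203,347)],.11)
pr('knob',[(370,180)],[(201,257)],.118)
pr('hook',[(145,105)],[(217,90)],.161)
pr('tamp',[(108,97)],[(226,65)],.161)
pr('scr',[(70,83)],[(238,39)],.161)
pr('tray',[(603,268),(767,330),(668,468),(490,388)],[(85,392),(220,443),(165,570),(22,510)],.032)
E
```

```text
block [[0.535, 0.126], [0.648, 0.139], [0.66, -0.102], [0.561, -0.101]] [[0.537, 0.131], [0.643, 0.137], [0.652, -0.095], [0.547, -0.105]]
knob [[0.507, 0.008]] [[0.508, 0.009]]
hook [[0.458, 0.235]] [[0.458, 0.238]]
tamp [[0.452, 0.279]] [[0.457, 0.283]]
scr [[0.455, 0.332]] [[0.46, 0.332]]
tray [[0.592, -0.198], [0.581, -0.361], [0.385, -0.339], [0.396, -0.176]] [[0.406, -0.178], [0.593, -0.194], [0.577, -0.353], [0.389, -0.335]]
```

>>> {"api": "servo_tool", "payload": {
  "commands": [0, 0, -0.065, 0, 0, 0, 1, 0, 0, -0.065, 0, 0, 0, 1, 0, 0, -0.065, 0, 0, 0, 1, 0, 0, -0.065, 0, 0, 0, 1, -0.0472, -0.046, 0, 0, 0, 0, 1, -0.0472, -0.046, 0, 0, 0, 0, 1, -0.0472, -0.046, 0, 0, 0, 0, 1, -0.0472, -0.046, 0, 0, 0, 0, 1, -0.0472, -0.046, 0, 0, 0, 0, 1, -0.0472, -0.046, 0, 0, 0, 0, 1, -0.0472, -0.046, 0, 0, 0, 0, 1, -0.0472, -0.046, 0, 0, 0, 0, 1]
}}

```text
t: 2.1
tcp_pos: [0.3167, 0.3591, 0.3615]
tool_rot: [0.157, 0.988, 0.0, 0.0]
force: [0.4, 0.5, -0.6]
finger_gap: 0.997
gripper_force: 0.0
```

>>> {"api": "servo_tool", "payload": {
  "commands": [-0.0472, -0.046, 0, 0, 0, 0, 1, -0.0472, -0.046, 0, 0, 0, 0, 1, -0.0472, -0.046, 0, 0, 0, 0, 1, -0.0472, -0.046, 0, 0, 0, 0, 1, -0.0472, -0.046, 0, 0, 0, 0, 1, -0.0472, -0.046, 0, 0, 0, 0, 1, -0.0472, -0.046, 0, 0, 0, 0, 1, -0.0472, -0.046, 0, 0, 0, 0, 1, -0.0472, -0.046, 0, 0, 0, 0, 1, -0.0472, -0.046, 0, 0, 0, 0, 1, -0.0472, -0.046, 0, 0, 0, 0, 1, -0.0472, -0.046, 0, 0, 0, 0, 1]
}}

```text
t: 3.1
tcp_pos: [0.5003, 0.0086, 0.3615]
tool_rot: [0.157, 0.988, 0.0, 0.0]
force: [1.2, -0.3, 0.7]
finger_gap: 1.001
gripper_force: 0.0
```

>>> {"api": "servo_tool", "payload": {
  "commands": [0, 0, 0, 0, 0, -0.0146, 1, 0, 0, 0, 0, 0, -0.0146, 1, 0, 0, 0, 0, 0, -0.0146, 1, 0, 0, 0, 0, 0, -0.0146, 1, 0, 0, 0, 0, 0, 0, 1, 0, 0, 0, 0, 0, 0, 1]
}}

```text
t: 3.6
tcp_pos: [0.4998, 0.0102, 0.3613]
tool_rot: [-0.024, 1.0, -0.0, 0.0]
force: [-0.3, -0.5, -0.2]
finger_gap: 1.0
gripper_force: 0.0
```

```bash
python3 - <<'E'
from h import *
s=manip.sense();print({k:np.round(s[k],3) for k in('t','q','tcp_pos','tool_rot','force')})
p=manip.snapshot('wrist');save(p,'w1')
W=np.array(p['world_to_cam']);print('cam',np.round(-W[:3,:3].T@W[:3,3],3),np.round(W[:3,:3],2).tolist(),p['mtx'],p['distortion'])
for q in('block','latch_knob','insert1_c'):
    print(q,[(np.round(r['box']).tolist(),round(r['conf'],2)) for r in manip.look_for(p,q)][:4])
E
```

```text
{'t': np.float64(3.6), 'q': array([-0.203,  0.217,  1.556,  0.   ,  1.369, -1.823]), 'tcp_pos': array([0.5  , 0.01 , 0.361]), 'tool_rot': array([-0.024,  1.   , -0.   ,  0.   ]), 'force': array([-0.336, -0.481, -0.231])}
cam [0.418 0.005 0.503] [[-0.05, 1.0, 0.0], [-0.95, -0.05, -0.32], [-0.32, -0.02, 0.95]] [[310.42405486   0.         260.67511772]
 [  0.         310.42405486 190.63450919]
 [  0.           0.           1.        ]] [-0.05352766  0.          0.          0.          0.        ]
block [([168.0, 154.0, 186.0, 103.0], 0.76)]
latch_knob [([388.0, 270.0, 34.0, 34.0], 0.48)]
insert1_c []
```

View pics/w1.png

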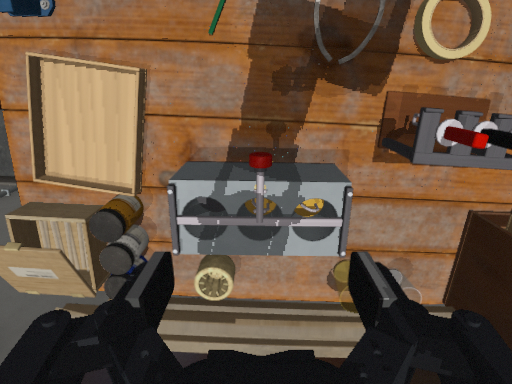

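The wrist view shows the knob at px (261,160) and the block top spanning about (172–350, 180–256). There is brass in the middle bore (262,205) and the +y bore (311,207); the -y bore (207,217) is dark and empty. The hook is at (465,137).

```bash
python3 - <<'E'
from h import *
p=manip.snapshot('wrist');im=p['img'].astype(int)
m=((im[:,:,0]>120)&(im[:,:,1]<60)&(im[:,:,2]<60)).astype(np.uint8)
n,l,st,c=cv2.connectedComponentsWithStats(m)
for i in range(1,n):
    if st[i,4]>30: print(st[i],c[i],np.round(onz(p,[c[i]],.118),4),np.round(onz(p,[c[i]],.161),4))
# bore ellipses / bright block top corners
g=cv2.cvtColor(p['img'],cv2.COLOR_RGB2GRAY)
cv2.imwrite('pics/w1z.png',cv2.resize(p['img'][145:265,160:365,::-1],None,fx=3.9,fy=3.9,interpolation=cv2.INTER_CUBIC))
E
```

```text
[472 133  17  16 191] [479.80628272 140.70157068] [[0.4676 0.2878 0.118 ]] [[0.462  0.2562 0.161 ]]
[257 157   7  10  43] [259.3255814  161.06976744] [[0.5096 0.0079 0.118 ]] [[0.4993 0.0076 0.161 ]]
```

View pics/w1z.png

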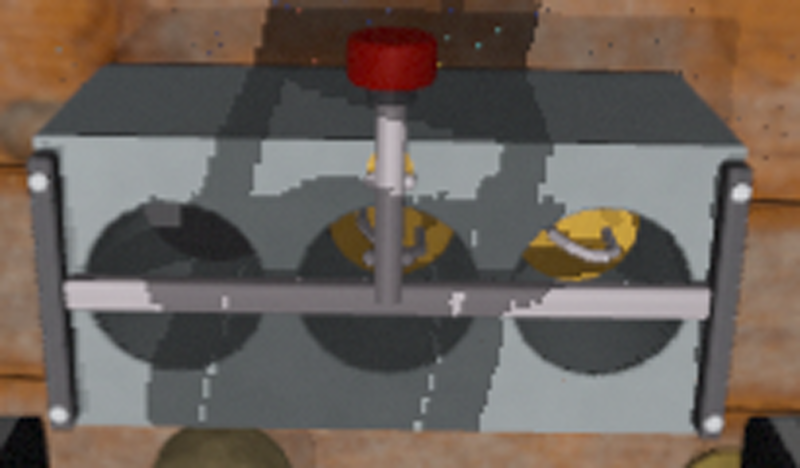

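```bash
python3 - <<'E'
from h import *
p=manip.snapshot('wrist')
f=lambda l:(np.array(l)+.5)/3.9+[160,145]-.5
c=onz(p,f([(36,135),(745,142),(720,433),(75,425)]),.11)
print(np.round(c,4).tolist(),c.mean(0))
d=np.array([c[1]-c[0],c[2]-c[3]]);print('yaw',-d[:,0]/d[:,1],np.linalg.norm(d,axis=1))
b=onz(p,f([(175,286),(388,287),(600,290)]),.11);print(np.round(b,4).tolist())
bar=onz(p,f([(65,294),(710,302)]),.12);print('bar',np.round(bar,4).tolist())
print('knob',np.round(onz(p,f([(392,62)]),.118),4),p['world_to_cam'][:1])
s=manip.sense();print(s['tcp_pos'])
E
```

```text
[[0.5421, -0.1107, 0.11], [0.5323, 0.1305, 0.11], [0.6452, 0.1379, 0.11], [0.654, -0.1015, 0.11]] [0.5933741  0.01406925 0.11      ]
yaw [0.04063221 0.03670036] [0.24141897 0.23951297]
[[0.5956, -0.0637, 0.11], [0.5921, 0.0117, 0.11], [0.5895, 0.0868, 0.11]]
bar [[0.5962, -0.1002, 0.12], [0.5878, 0.1236, 0.12]]
knob [[0.5088 0.0089 0.118 ]] [[-5.09209466e-02  9.98702687e-01  1.90169295e-05  1.63236056e-02]]
[0.49985164 0.01033652 0.36135948]
```

>>> {"api": "servo_tool", "payload": {
  "commands": [-0.014, -0.0032, 0, 0, 0, 0, 1, 0, 0, 0.066, 0, 0, 0, 1, 0, 0, 0.066, 0, 0, 0, 1, 0, 0, 0.066, 0, 0, 0, 1, 0, 0, 0.066, 0, 0, 0, 1, 0, 0, 0.066, 0, 0, 0, 1, 0, 0, 0.066, 0, 0, 0, 1, 0, 0, 0.066, 0, 0, 0, 1, 0, 0, 0.066, 0, 0, 0, 1, 0, 0, 0, 0, 0, 0, 1, 0, 0, 0, 0, 0, 0, -1, 0, 0, 0, 0, 0, 0, -1],
  "force": 70
}}

```text
t: 4.9
tcp_pos: [0.5084, 0.0087, 0.0984]
tool_rot: [-0.026, 1.0, -0.0, 0.001]
force: [0.9, 0.3, -0.3]
finger_gap: 0.747
gripper_force: 0.0
```

>>> {"api": "servo_tool", "payload": {
  "commands": [0, 0, 0, 0, 0, 0, -1, 0, 0, 0, 0, 0, 0, -1, 0, 0, 0, 0, 0, 0, -1, 0, 0, 0, 0, 0, 0, -1, 0, 0, 0, 0, 0, 0, -1, 0, 0, 0, 0, 0, 0, -1, 0, 0, 0, 0, 0, 0, -1, 0, 0, 0, 0, 0, 0, -1]
}}

```text
t: 5.57
tcp_pos: [0.5083, 0.0099, 0.0998]
tool_rot: [-0.025, 1.0, 0.001, 0.002]
force: [-0.4, 3.8, 8.2]
finger_gap: 0.33
gripper_force: 68.3
```

>>> {"api": "servo_tool", "payload": {
  "commands": [0.0102, 0, 0, 0, 0, 0, -1, 0.0102, 0, 0, 0, 0, 0, -1, 0.0102, 0, 0, 0, 0, 0, -1, 0.0102, 0, 0, 0, 0, 0, -1, 0.0102, 0, 0, 0, 0, 0, -1, 0.0102, 0, 0, 0, 0, 0, -1, 0.0102, 0, 0, 0, 0, 0, -1, 0.0102, 0, 0, 0, 0, 0, -1, 0, 0, 0, 0, 0, 0, -1, 0, 0, 0, 0, 0, 0, -1, 0, 0, 0, 0, 0, 0, -1]
}}

```text
t: 6.48
tcp_pos: [0.4691, 0.0084, 0.0998]
tool_rot: [-0.024, 1.0, 0.001, 0.004]
force: [2.9, 8.0, 7.8]
finger_gap: 0.326
gripper_force: 69.3
```

>>> {"api": "servo_tool", "payload": {
  "commands": [0.004, 0, 0, 0, 0, 0, -1, 0, 0, 0, 0, 0, 0, -1, 0, 0, 0, 0, 0, 0, -1, 0, 0, 0, 0, 0, 0, 1, 0, 0, 0, 0, 0, 0, 1, 0, 0, 0, 0, 0, 0, 1, 0, 0, 0, 0, 0, 0, 1, 0, 0, 0, 0, 0, 0, 1]
}}

```text
t: 7.15
tcp_pos: [0.464, 0.0066, 0.0975]
tool_rot: [-0.025, 1.0, -0.0, -0.0]
force: [0.2, -0.8, 0.6]
finger_gap: 0.99
gripper_force: 0.0
```

>>> {"api": "servo_tool", "payload": {
  "commands": [0, 0, -0.07, 0, 0, 0, 1, 0, 0, -0.07, 0, 0, 0, 1, 0, 0, -0.07, 0, 0, 0, 1, 0, 0, -0.07, 0, 0, 0, 1, 0, 0, -0.07, 0, 0, 0, 1, 0, 0, -0.07, 0, 0, 0, 1, 0, 0, -0.07, 0, 0, 0, 1, -0.075, 0.014, 0, 0, 0, 0, 1, -0.075, 0.014, 0, 0, 0, 0, 1, -0.075, 0.014, 0, 0, 0, 0, 1, -0.07, 0.014, 0, 0, 0, 0, 1, 0, 0, 0, 0, 0, 0, 1]
}}

```text
t: 8.15
tcp_pos: [0.6155, 0.043, 0.3408]
tool_rot: [-0.026, 1.0, 0.0, 0.002]
force: [0.2, 0.0, -0.3]
finger_gap: 1.003
gripper_force: 0.0
```

```bash
python3 - <<'E'
from h import *
s=manip.sense();print({k:np.round(s[k],3) for k in('t','q','tcp_pos','tool_rot','force')})
p=manip.snapshot('wrist');save(p,'w2')
W=np.array(p['world_to_cam']);print('cam',np.round(-W[:3,:3].T@W[:3,3],3))
for q in('insert1_c','block'):
    print(q,[(np.round(r['box']).tolist(),round(r['conf'],2)) for r in manip.silhouettes(p,q)][:4])
q=proj(p,[[.54,-.12,.11],[.54,.14,.11],[.66,.14,.11],[.66,-.12,.11]]);print(q)
x0,y0=np.maximum(q.min(0).astype(int),0);x1,y1=q.max(0).astype(int)
c=p['img'][y0:y1,x0:x1,::-1];k=min(800/c.shape[1],600/c.shape[0]);print(x0,y0,k)
cv2.imwrite('pics/w2z.png',cv2.resize(c,None,fx=k,fy=k,interpolation=cv2.INTER_CUBIC)[:600,:800])
E
```

```text
{'t': np.float64(8.15), 'q': array([-1.120e-01,  4.150e-01,  1.315e+00,  1.000e-03,  1.408e+00,
       -1.734e+00]), 'tcp_pos': array([0.615, 0.043, 0.341]), 'tool_rot': array([-0.026,  1.   ,  0.   ,  0.002]), 'force': array([ 0.159,  0.046, -0.265])}
cam [0.533 0.037 0.482]
insert1_c [([137.0, 7.0, 199.0, 105.0], 0.16)]
block [([130.0, 14.0, 214.0, 170.0], 0.61)]
[[123.65136212  84.10991169]
 [348.86425766  95.72217494]
 [335.6994999  193.37624972]
 [131.47727616 183.29001612]]
123 84 3.5555555555555554
```

View pics/w2z.png

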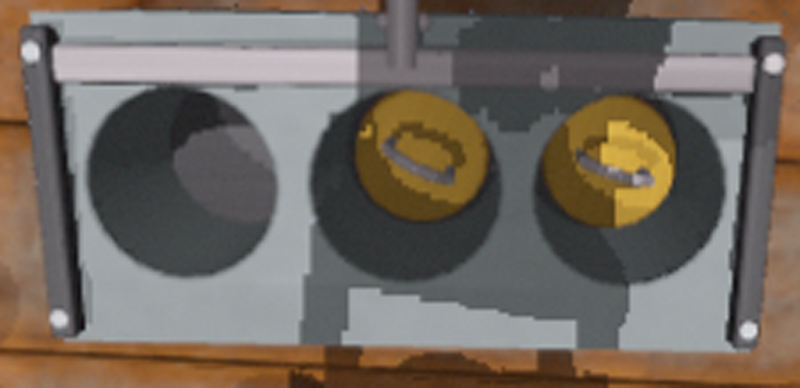

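The locking bar is now at the front strip and all bores are clear. Inserts stand in the middle bore (top centre at crop (422,155)) and the +y bore (crop (608,162)), and the -y bore is empty. I'll take a closer look.

>>> {"api": "servo_tool", "payload": {
  "commands": [0, 0, 0.06, 0, 0, 0, 1, 0, 0, 0.06, 0, 0, 0, 1, 0, 0, 0.06, 0, 0, 0, 1, 0, 0, 0.06, 0, 0, 0, 1, 0, 0, 0.05, 0, 0, 0, 1, 0, 0, 0, 0, 0, 0, 1, 0, 0, 0, 0, 0, 0, 1]
}}

```text
t: 8.88
tcp_pos: [0.6081, 0.042, 0.1968]
tool_rot: [-0.025, 1.0, 0.0, -0.002]
force: [0.6, -0.3, 1.2]
finger_gap: 1.002
gripper_force: 0.0
```

```bash
cat > fit.py <<'E'
from h import *
def arch(x,y,yaw,z0=.008,n=41):
    t=np.linspace(0,np.pi,21);Y=np.r_[-.013,-.013*np.cos(t),.013];Z=np.r_[.030,.05125+.013*np.sin(t),.030]
    return np.c_[x-Y*np.sin(yaw),y+Y*np.cos(yaw),Z+z0]
def circ(x,y,r,z):
    t=np.linspace(0,2*np.pi,72);return np.c_[x+r*np.cos(t),y+r*np.sin(t),0*t+z]
E
python3 - <<'E'
from fit import *
s=manip.sense();print({k:np.round(s[k],3) for k in('t','tcp_pos','tool_rot')})
p=manip.snapshot('wrist');np.save('w3.npy',p,allow_pickle=True)
im=p['img'].astype(int)
m=((im[:,:,0]-im[:,:,2]>45)&(im[:,:,1]-im[:,:,2]>20)).astype(np.uint8)
q=proj(p,[[.555,-.04,.11],[.555,.13,.11],[.64,.13,.11],[.64,-.04,.11]])
x0,y0=np.maximum(q.min(0).astype(int),0);x1,y1=q.max(0).astype(int)+1
for j in(0,1):
    c=np.array([.5925,.0125])+.076*j*np.array([-np.sin(.04),np.cos(.04)])
    M=np.zeros((384,512),np.uint8);cv2.fillPoly(M,[proj(p,circ(*c,.032,.11)).astype(np.int32)],1)
    mm=cv2.morphologyEx(m*M,cv2.MORPH_OPEN,np.ones((3,3)));mm=cv2.morphologyEx(mm,cv2.MORPH_CLOSE,np.ones((9,9)))
    cs=max(cv2.findContours(mm,0,2)[0],key=cv2.contourArea);e=cv2.minEnclosingCircle(cs);print(j,c,e,cv2.boundingRect(cs),onz(p,[e[0]],.038))
c=p['img'][y0:y1,x0:x1,::-1];k=min(800/c.shape[1],600/c.shape[0]);print(x0,y0,k)
cv2.imwrite('pics/w3z.png',cv2.resize(c,None,fx=k,fy=k,interpolation=cv2.INTER_CUBIC)[:600,:800])
E
```

```text
{'t': np.float64(8.883), 'tcp_pos': array([0.608, 0.042, 0.197]), 'tool_rot': array([-0.025,  1.   ,  0.   , -0.002])}
0 [0.5925 0.0125] ((233.39305114746094, 154.2967987060547), 26.74061393737793) (207, 135, 53, 46) [[0.59158889 0.01317793 0.038     ]]
1 [0.58946081 0.08843921] ((309.1741638183594, 156.994384765625), 26.774372100830078) (285, 137, 51, 46) [[0.59046245 0.08795666 0.038     ]]
153 122 3.4482758620689653
```

View pics/w3z.png

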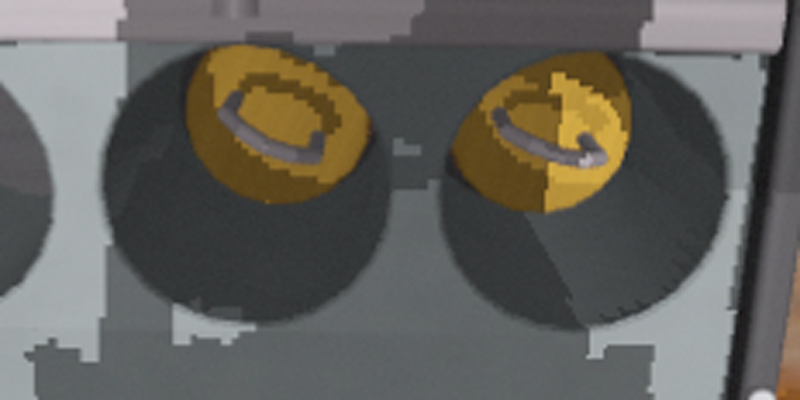

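```bash
python3 - <<'E'
from fit import *
from scipy.optimize import least_squares
p=np.load('w3.npy',allow_pickle=True).item()
f=lambda l:(np.array(l)+.5)/3.448+[153,122]-.5
def dist(P,Q):
    out=[]
    for a in P:
        A,B=Q[:-1],Q[1:];t=np.clip(((a-A)*(B-A)).sum(1)/((B-A)**2).sum(1),0,1);out.append(np.linalg.norm(a-A-t[:,None]*(B-A),axis=1).min())
    return np.array(out)
D={'A':([(236,100),(225,112),(245,135),(275,150),(305,158),(320,152),(318,137)],[(103,180),(390,180),(250,325),(130,265),(365,265)],[(187,100),(205,165),(240,195),(285,203),(330,187),(365,145)],(.5925,.0125)),
'B':([(497,112),(504,127),(530,145),(560,156),(600,160),(585,140)],[(441,190),(727,170),(580,328),(475,280),(690,275)],[(455,150),(480,190),(510,207),(550,211),(595,195),(628,140)],(.5895,.0885))}
for n,(a,b,r,c0) in D.items():
    A,B,Rm=f(a),f(b),f(r)
    sb=least_squares(lambda v:dist(B,proj(p,circ(*v,.032,.11))),c0)
    sr=least_squares(lambda v:dist(Rm,proj(p,circ(*v,.027,.038))),c0)
    best=min((least_squares(lambda v:dist(A,proj(p,arch(*v))),[*c0,y]) for y in(0,.4,-.4,-.8,.8)),key=lambda s:s.cost)
    print(n,'bore',sb.x.round(4),sb.cost.round(2),'rim',sr.x.round(4),sr.cost.round(2),'arch',best.x.round(4),best.cost.round(2))
E
```

```text
A bore [0.5943 0.0119] 0.2 rim [0.5914 0.0132] 0.65 arch [ 0.5931  0.0131 -0.3826] 0.9
B bore [0.5909 0.0874] 0.38 rim [0.5902 0.0886] 1.28 arch [ 0.5916  0.0883 -0.2306] 0.23
```

>>> {"api": "servo_tool", "payload": {
  "commands": [0, 0, -0.065, 0, 0, 0, 1, 0, 0, -0.065, 0, 0, 0, 1, 0, 0, -0.065, 0, 0, 0, 1, 0, 0, -0.065, 0, 0, 0, 1, 0.04, 0.0576, 0, 0, 0, 0, 1, 0.04, 0.0576, 0, 0, 0, 0, 1, 0.04, 0.0576, 0, 0, 0, 0, 1, 0.04, 0.0576, 0, 0, 0, 0, 1, 0.04, 0.0576, 0, 0, 0, 0, 1, 0.04, 0.0576, 0, 0, 0, 0, 1, 0.04, 0.0576, 0, 0, 0, 0, 1]
}}

```text
t: 9.85
tcp_pos: [0.4594, 0.2376, 0.3305]
tool_rot: [-0.025, 1.0, 0.001, 0.003]
force: [0.6, 0.9, -0.9]
finger_gap: 1.0
gripper_force: 0.0
```

>>> {"api": "servo_tool", "payload": {
  "commands": [0, 0, 0, 0, 0, 0.0197, 1, 0, 0, 0, 0, 0, 0.0197, 1, 0, 0, 0, 0, 0, 0.0197, 1, 0, 0, 0, 0, 0, 0.0197, 1, 0, 0, 0, 0, 0, 0.0197, 1, 0, 0, 0, 0, 0, 0.0197, 1, 0, 0, 0, 0, 0, 0.0197, 1, 0, 0, 0, 0, 0, 0.0197, 1, 0, 0, 0, 0, 0, 0.0197, 1, 0, 0, 0, 0, 0, 0.0197, 1, 0, 0, 0, 0, 0, 0.0197, 1, 0, 0, 0, 0, 0, 0.0197, 1]
}}

```text
t: 10.85
tcp_pos: [0.4606, 0.2365, 0.3304]
tool_rot: [0.66, 0.752, 0.002, 0.002]
force: [0.1, -0.2, 0.6]
finger_gap: 0.998
gripper_force: 0.0
```

>>> {"api": "servo_tool", "payload": {
  "commands": [0, 0, 0, 0, 0, 0.0197, 1, 0, 0, 0, 0, 0, 0, 1, 0, 0, 0, 0, 0, 0, 1]
}}

```text
t: 11.1
tcp_pos: [0.4604, 0.2365, 0.3296]
tool_rot: [0.701, 0.713, 0.002, 0.001]
force: [-0.9, -0.4, -0.3]
finger_gap: 1.002
gripper_force: 0.0
```

```bash
python3 - <<'E'
from h import *
s=manip.sense();print({k:np.round(s[k],4) for k in('t','q','tcp_pos','tool_rot')})
p=manip.snapshot('wrist');save(p,'w4')
im=p['img'].astype(int)
m=((im[:,:,0]>90)&(im[:,:,1]<60)&(im[:,:,2]<60)).astype(np.uint8)
n,l,st,c=cv2.connectedComponentsWithStats(m)
for i in range(1,n):
    if st[i,4]>40: print(st[i],c[i],np.round(onz(p,[c[i]],.118),4),np.round(onz(p,[c[i]],.188),4))
for q in('hook_grip','rack','tray'): print(q,[(np.round(r['box']).tolist(),round(r['conf'],2)) for r in manip.look_for(p,q)][:3])
E
```

```text
{'t': np.float64(11.1), 'q': array([ 0.2585,  0.2708,  1.5702, -0.    ,  1.2963,  0.2426]), 'tcp_pos': array([0.4604, 0.2365, 0.3296]), 'tool_rot': array([0.7015, 0.7127, 0.0018, 0.0011])}
[143 117  15  18 121] [149.87603306 125.38016529] [[0.3367 0.2743 0.118 ]] [[0.3611 0.2831 0.188 ]]
[334 120  12  72 253] [339.98418972 151.90909091] [[0.5542 0.2471 0.118 ]] [[0.5354 0.2613 0.188 ]]
[221 165   5  20  41] [224.02439024 174.90243902] [[0.4195 0.2173 0.118 ]] [[0.4274 0.2374 0.188 ]]
[250 165  17  17 239] [257.75313808 172.91213389] [[0.4593 0.2203 0.118 ]] [[0.4593 0.2398 0.188 ]]
[208 167   8  25 119] [211.14285714 178.79831933] [[0.404  0.2123 0.118 ]] [[0.4151 0.2334 0.188 ]]
[277 193  11  10  46] [282.23913043 197.69565217] [[0.4893 0.1897 0.118 ]] [[0.4835 0.2152 0.188 ]]
[165 198  10  12  55] [169.61818182 203.03636364] [[0.352  0.1806 0.118 ]] [[0.3734 0.208  0.188 ]]
[213 207  16  23 160] [221.15625 218.35625] [[0.4147 0.1613 0.118 ]] [[0.4236 0.1925 0.188 ]]
[231 211  10   9  42] [235.0952381  214.85714286] [[0.432  0.1663 0.118 ]] [[0.4375 0.1965 0.188 ]]
[257 308  12  23 215] [262.40465116 319.22325581] [[0.4687 0.0062 0.118 ]] [[0.4669 0.0682 0.188 ]]
hook_grip []
rack [([229.0, 34.0, 77.0, 158.0], 0.56), ([233.0, 346.0, 38.0, 9.0], 0.55), ([340.0, 245.0, 13.0, 14.0], 0.49)]
tray []
```

View pics/w4.png

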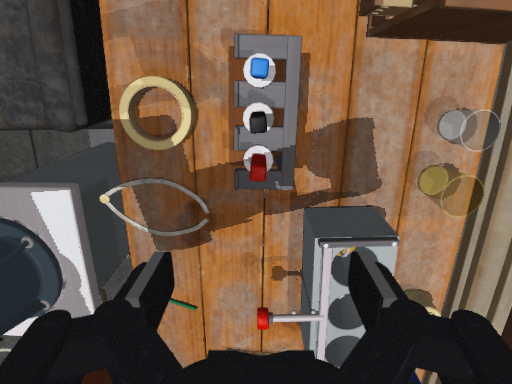

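The red hook handle is at px (258,170) and its collar at (258,160). The tamper (258,118) and scraper (259,69) are behind it. The knob is at (263,318), drawn out.

```bash
python3 - <<'E'
from fit import *
p=manip.snapshot('wrist')
print(onz(p,[(258,160),(258.5,118),(259,69)],.13).round(4).tolist(), onz(p,[(258,174),(260,68)],.188).round(4).tolist())
for h in [(.459,.235),(.459,.239)]:
    x,y=h;print([proj(p,[[x+a*.008,y+b*.008,z]]).round(0).tolist()[0] for z in(.131,.188) for a,b in((-1,-1),(1,1))])
im=p['img'].astype(int);print([''.join('#' if im[v,u,0]>im[v,u,1]+60 and im[v,u,1]<60 else '.' for u in range(240,280)) for v in range(146,188,2)])
E
```

```text
[[0.4584, 0.2389, 0.13], [0.4584, 0.285, 0.13], [0.4583, 0.3346, 0.13]] [[0.4588, 0.239, 0.188], [0.4594, 0.3327, 0.188]]
[[251.0, 170.0], [266.0, 157.0], [250.0, 186.0], [267.0, 170.0]]
[[251.0, 167.0], [266.0, 153.0], [250.0, 182.0], [267.0, 166.0]]
['........................................', '........................................', '........................................', '........................................', '........................................', '.............#############..............', '.............#############..............', '.............#############..............', '.............##############.............', '............###############.............', '............###############.............', '............###############.............', '............###############.............', '...........################.............', '...........################.............', '...........################.............', '..........#################.............', '............##############..............', '........................................', '........................................', '........................................']
```

>>> {"api": "servo_tool", "payload": {
  "commands": [0.004, -0.003, 0.04, 0, 0, 0, 1, 0, 0, 0.06, 0, 0, 0, 1, 0, 0, 0.06, 0, 0, 0, 1, 0, 0, 0.06, 0, 0, 0, 1, 0, 0, 0.06, 0, 0, 0, 1, 0, 0, 0.06, 0, 0, 0, 1, 0, 0, 0.037, 0, 0, 0, 1, 0, 0, 0, 0, 0, 0, 1, 0, 0, 0, 0, 0, 0, -1, 0, 0, 0, 0, 0, 0, -1, 0, 0, 0, 0, 0, 0, -1, 0, 0, 0, 0, 0, 0, -1],
  "force": 110
}}

```text
t: 12.35
tcp_pos: [0.4595, 0.2388, 0.1404]
tool_rot: [0.702, 0.712, 0.002, 0.001]
force: [1.2, -0.1, -0.9]
finger_gap: 0.455
gripper_force: 0.0
```

>>> {"api": "servo_tool", "payload": {
  "commands": [0, 0, 0, 0, 0, 0, -1, 0, 0, 0, 0, 0, 0, -1, 0, 0, 0, 0, 0, 0, -1, 0, 0, 0, 0, 0, 0, -1, 0, 0, 0, 0, 0, 0, -1, 0, 0, 0, 0, 0, 0, -1, 0, 0, 0, 0, 0, 0, -1, 0, 0, 0, 0, 0, 0, -1]
}}

```text
t: 13.02
tcp_pos: [0.459, 0.2386, 0.14]
tool_rot: [0.702, 0.712, 0.001, 0.001]
force: [-1.5, -0.8, 6.8]
finger_gap: 0.169
gripper_force: 107.1
```

>>> {"api": "servo_tool", "payload": {
  "commands": [0, 0, -0.007, 0, 0, 0, -1, 0, 0, -0.007, 0, 0, 0, -1, 0, 0, -0.007, 0, 0, 0, -1, 0, 0, -0.007, 0, 0, 0, -1, 0, -0.02, 0, 0, 0, 0, -1, 0, -0.03, 0, 0, 0, 0, -1, 0, -0.03, 0, 0, 0, 0, -1, 0, -0.03, 0, 0, 0, 0, -1, 0, -0.03, 0, 0, 0, 0, -1, 0, -0.01, 0, 0, 0, 0, -1, 0, 0, 0, 0, 0, 0, -1]
}}

```text
t: 13.93
tcp_pos: [0.3811, 0.2373, 0.1527]
tool_rot: [0.702, 0.712, -0.001, -0.001]
force: [0.8, -0.3, -1.3]
finger_gap: 0.172
gripper_force: 107.2
```

>>> {"api": "servo_tool", "payload": {
  "commands": [0, 0, -0.05, 0, 0, 0, -1, 0, 0, -0.06, 0, 0, 0, -1, 0, 0, -0.06, 0, 0, 0, -1, 0, 0, -0.06, 0, 0, 0, -1, 0, 0, -0.06, 0, 0, 0, -1, 0, 0, -0.06, 0, 0, 0, -1, 0, 0, 0, 0, 0, 0, -1]
}}

```text
t: 14.52
tcp_pos: [0.3879, 0.2388, 0.334]
tool_rot: [0.703, 0.712, 0.007, 0.003]
force: [0.7, -0.2, -1.0]
finger_gap: 0.169
gripper_force: 107.4
```

```bash
python3 - <<'E'
from h import *
s=manip.sense();print({k:np.round(s[k],4) for k in('t','q','tcp_pos','tool_rot','force','finger_gap','gripper_force')})
p=manip.snapshot('wrist');a=manip.snapshot('scene')
T=np.array(s['tcp_pos']);Rt=R.from_quat(s['tool_rot'])
hk=lambda v:T+Rt.apply([0,0,-.0207])+np.array(v)  # world approx
print('tip px',proj(p,[hk([-.0065,0,-.13]),hk([0,0,.027]),hk([0,0,-.036])]).round(1).tolist())
print('tip px scene',proj(a,[hk([-.0065,0,-.13]),hk([0,0,.027])]).round(1).tolist())
i=p['img'][:,:,::-1];q=proj(a,[hk([0,0,-.06])])[0].astype(int)
b=a['img'][q[1]-48:q[1]+48,q[0]-48:q[0]+48,::-1];b=cv2.resize(b,(384,384),interpolation=cv2.INTER_CUBIC)
print(q);cv2.imwrite('pics/w5.png',cv2.resize(np.hstack([i[:,100:420],b]),None,fx=1.1,fy=1.1))
E
```

```text
{'t': np.float64(14.5167), 'q': array([ 3.0570e-01,  1.6420e-01,  1.7032e+00, -1.0000e-04,  1.2594e+00,
        2.9300e-01]), 'tcp_pos': array([0.3879, 0.2388, 0.334 ]), 'tool_rot': array([0.7026, 0.7116, 0.0065, 0.0035]), 'force': array([ 0.7359, -0.1782, -1.0259]), 'finger_gap': np.float64(0.1687), 'gripper_force': np.float64(107.3856)}
tip px [[249.5, 187.3], [258.6, 317.2], [257.7, 238.9]]
tip px scene [[131.0, 183.2], [121.5, 117.7]]
[128 154]
```

View pics/w5.png

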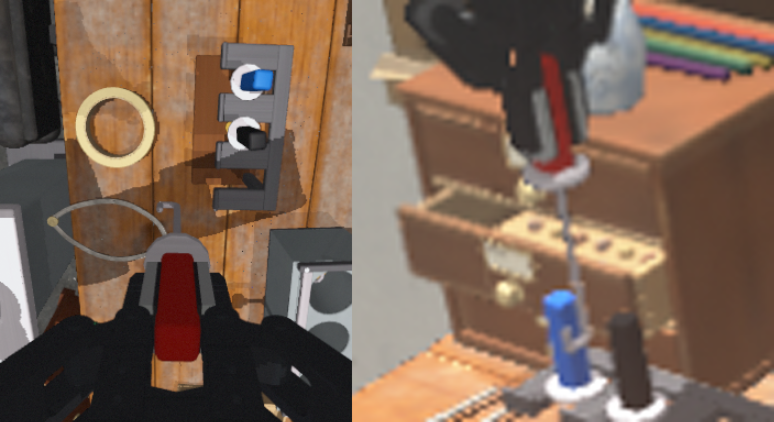

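The hook is held upright and points to world -x. In the wrist view its foot is near px (253,187) and the shaft bottom near (261,187). I'll zoom in to measure it.

```bash
python3 - <<'E'
from h import *
s=manip.sense();p=manip.snapshot('wrist')
T=np.array(s['tcp_pos']);Rt=R.from_quat(s['tool_rot'])
# tool frame: hook -x = -tool y ; hook y = tool x; z=-tool z
def hp(x,y,z): return T+Rt.apply([y,x,-.0207-z])
pts=[hp(0,0,-.045),hp(0,0,-.1275),hp(0,0,-.13),hp(-.0065,0,-.13),hp(-.013,0,-.13),hp(-.013,0,-.1165)]
u=proj(p,pts);print(u.round(1).tolist())
i=p['img'][165:215,225:290,::-1].copy();k=12
i=cv2.resize(i,None,fx=k,fy=k,interpolation=cv2.INTER_CUBIC)
for a in u:
    cv2.circle(i,tuple(int(v) for v in ((a-[225,165]+.5)*k)),4,(0,255,0),-1)
cv2.imwrite('pics/w6.png',i[:600,:800])
E
```

```text
[[258.7, 231.5], [259.3, 187.6], [259.3, 186.7], [251.7, 186.7], [244.0, 186.7], [243.2, 191.9]]
```

View pics/w6.png

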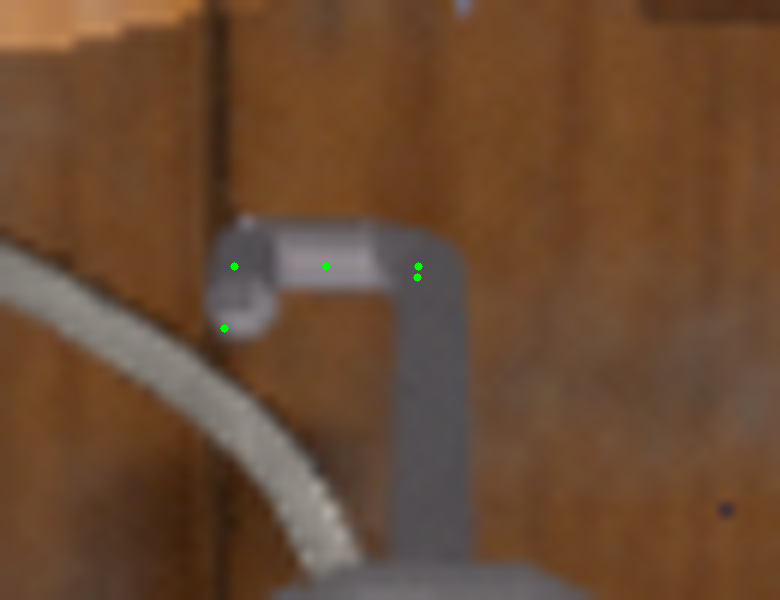

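>>> {"api": "servo_tool", "payload": {
  "commands": [-0.0394, 0.0368, 0, 0, 0, 0, -1, -0.0394, 0.0368, 0, 0, 0, 0, -1, -0.0394, 0.0368, 0, 0, 0, 0, -1, -0.0394, 0.0368, 0, 0, 0, 0, -1, -0.0394, 0.0368, 0, 0, 0, 0, -1, -0.0394, 0.0368, 0, 0, 0, 0, -1, -0.0394, 0.0368, 0, 0, 0, 0, -1, -0.0394, 0.0368, 0, 0, 0, 0, -1, -0.0394, 0.0368, 0, 0, 0, 0, -1, -0.0394, 0.0368, 0, 0, 0, 0, -1, -0.0394, 0.0368, 0, 0, 0, 0, -1, -0.0394, 0.0368, 0, 0, 0, 0, -1]
}}

```text
t: 15.67
tcp_pos: [0.6071, 0.0029, 0.3249]
tool_rot: [0.703, 0.712, -0.001, -0.002]
force: [0.9, 0.2, -0.5]
finger_gap: 0.17
gripper_force: 107.4
```

>>> {"api": "servo_tool", "payload": {
  "commands": [0, 0, 0, 0, 0, 0.0156, -1, 0, 0, 0, 0, 0, 0.0156, -1, 0, 0, 0, 0, 0, 0.0156, -1, 0, 0, 0, 0, 0, 0.0156, -1, 0, 0, 0, 0, 0, 0, -1, 0, 0, 0, 0, 0, 0, -1, 0, 0, 0, 0, 0, 0, -1]
}}

```text
t: 16.25
tcp_pos: [0.6068, 0.004, 0.3264]
tool_rot: [0.827, 0.562, -0.001, -0.001]
force: [-0.3, -0.7, -0.9]
finger_gap: 0.17
gripper_force: 107.3
```

```bash
cat > st.py <<'E'
from fit import *
import sys
def go(tx,ty,tz,yaw):
    s=manip.sense();T=np.array(s['tcp_pos']);Rt=R.from_quat(s['tool_rot']);M=Rt.as_matrix()
    psi=np.arctan2(M[1,0],M[0,0]);goal=np.array([tx,ty,tz])
    G=R.from_matrix(np.array([[np.cos(yaw+np.pi/2),np.cos(yaw),0],[np.sin(yaw+np.pi/2),np.sin(yaw),0],[0,0,-1]]))
    print('t',round(s['t'],2),'tcp',T.round(4),'psi-90',round(psi-np.pi/2,4),'tilt',round(float(M[2,2]),5),'gap',round(float(s['finger_gap']),3),'F',np.round(s['force'],1),'j6',round(s['q'][5],2))
    print('shares',(Rt.inv().apply(goal-T)/.5).round(4),'rot360',((Rt.inv()*G).as_rotvec()/(2*np.pi)).round(4))
E
python3 - <<'E'
from st import *
go(.6117,.0053,.1623,-.38)
E
```

```text
t 16.25 tcp [0.6068 0.004  0.3264] psi-90 -0.3772 tilt -1.0 gap 0.17 F [-0.3 -0.7 -0.9] j6 0.2
shares [0.0062 0.009  0.3282] rot360 [-0.0004  0.0001  0.0004]
```

>>> {"api": "servo_tool", "payload": {
  "commands": [0.0062, 0.009, 0, 0, 0, 0, -1, 0, 0, 0.042, 0, 0, 0, -1, 0, 0, 0.042, 0, 0, 0, -1, 0, 0, 0.042, 0, 0, 0, -1, 0, 0, 0.042, 0, 0, 0, -1, 0, 0, 0.042, 0, 0, 0, -1, 0, 0, 0.042, 0, 0, 0, -1, 0, 0, 0, 0, 0, 0, -1, 0, 0, 0, 0, 0, 0, -1, 0, 0, 0, 0, 0, 0, -1]
}}

```text
t: 17.08
tcp_pos: [0.6137, 0.0051, 0.2029]
tool_rot: [0.828, 0.561, 0.001, 0.001]
force: [0.3, -0.9, -0.5]
finger_gap: 0.171
gripper_force: 107.2
```

```bash
python3 - <<'E'
from st import *
go(.6117,.0053,.1623,-.38)
p=manip.snapshot('wrist');q=proj(p,[[.593,.013,.11]])[0].astype(int);print(q)
c=p['img'][max(q[1]-60,0):q[1]+60,q[0]-80:q[0]+80,::-1]
cv2.imwrite('pics/w7.png',cv2.resize(c,None,fx=4.5,fy=4.5,interpolation=cv2.INTER_CUBIC))
E
```

```text
t 17.08 tcp [0.6137 0.0051 0.2029] psi-90 -0.3787 tilt -1.0 gap 0.171 F [ 0.3 -0.9 -0.5] j6 0.21
shares [-0.0011 -0.004   0.0811] rot360 [ 0.0003 -0.0001  0.0002]
[230 194]
```

View pics/w7.png

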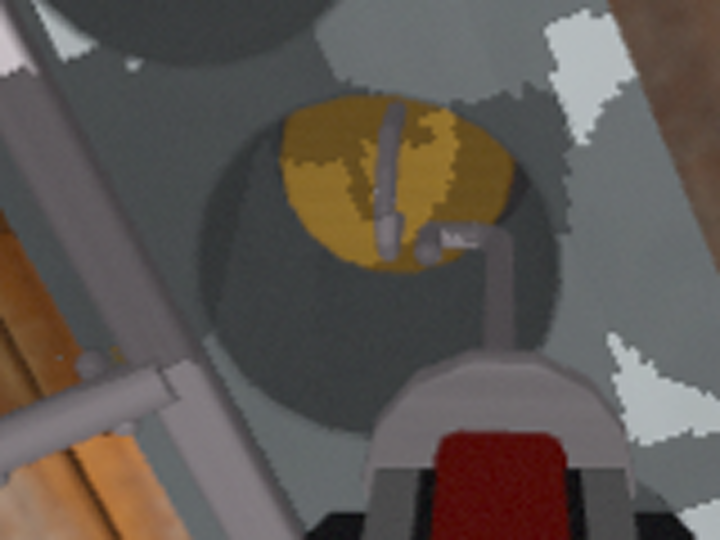

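The hook foot (px about (325,187)) is to the right of the loop and clear of it, and the loop is perpendicular to the hook. I'll descend and engage.

>>> {"api": "servo_tool", "payload": {
  "commands": [0, -0.002, 0.0203, 0, 0, 0, -1, 0, 0, 0.0203, 0, 0, 0, -1, 0, 0, 0.0203, 0, 0, 0, -1, 0, 0, 0.0203, 0, 0, 0, -1, 0, 0, 0, 0, 0, 0, -1, 0, 0, 0, 0, 0, 0, -1]
}}

```text
t: 17.63
tcp_pos: [0.6108, 0.0056, 0.1599]
tool_rot: [0.828, 0.561, -0.001, -0.001]
force: [0.8, 0.4, -0.6]
finger_gap: 0.169
gripper_force: 107.3
```

>>> {"api": "servo_tool", "payload": {
  "commands": [0, -0.006, 0, 0, 0, 0, -1, 0, -0.006, 0, 0, 0, 0, -1, 0, -0.006, 0, 0, 0, 0, -1, 0, -0.006, 0, 0, 0, 0, -1, 0, -0.007, 0, 0, 0, 0, -1, 0, 0, 0, 0, 0, 0, -1, 0, 0, 0, 0, 0, 0, -1, 0, 0, 0, 0, 0, 0, -1]
}}

```text
t: 18.3
tcp_pos: [0.5974, 0.0113, 0.1614]
tool_rot: [0.828, 0.561, 0.0, 0.0]
force: [1.3, 0.4, -0.5]
finger_gap: 0.172
gripper_force: 107.2
```

```bash
python3 - <<'E'
from st import *
go(.5973,.0111,.1623,-.38)
E
```

```text
t 18.3 tcp [0.5974 0.0113 0.1614] psi-90 -0.3792 tilt -1.0 gap 0.172 F [ 1.3  0.4 -0.5] j6 0.21
shares [-0.0004  0.     -0.0018] rot360 [ 0.0001 -0.      0.0001]
```

>>> {"api": "servo_tool", "payload": {
  "commands": [0, 0, -0.005, 0, 0, 0, -1, 0, 0, -0.005, 0, 0, 0, -1, 0, 0, -0.005, 0, 0, 0, -1, 0, 0, -0.005, 0, 0, 0, -1, 0, 0, -0.005, 0, 0, 0, -1, 0, 0, -0.005, 0, 0, 0, -1, 0, 0, -0.005, 0, 0, 0, -1, 0, 0, -0.005, 0, 0, 0, -1, 0, 0, -0.005, 0, 0, 0, -1, 0, 0, 0, 0, 0, 0, -1, 0, 0, 0, 0, 0, 0, -1]
}}

```text
t: 19.22
tcp_pos: [0.5972, 0.0113, 0.1837]
tool_rot: [0.828, 0.561, -0.0, -0.0]
force: [0.1, -0.1, -4.0]
finger_gap: 0.17
gripper_force: 107.2
```

```bash
python3 - <<'E'
from st import *
go(.5973,.0111,.32,-.38)
p=manip.snapshot('wrist');q=proj(p,[[.593,.013,.11]])[0].astype(int);print(q)
c=p['img'][max(q[1]-80,0):q[1]+40,q[0]-80:q[0]+80,::-1]
cv2.imwrite('pics/w8.png',cv2.resize(c,None,fx=3,fy=3,interpolation=cv2.INTER_CUBIC))
E
```

```text
t 19.22 tcp [0.5972 0.0113 0.1837] psi-90 -0.3792 tilt -1.0 gap 0.17 F [ 0.1 -0.1 -4. ] j6 0.21
shares [-0.0003  0.0003 -0.2726] rot360 [-0.      0.      0.0001]
[252 202]
```

View pics/w8.png

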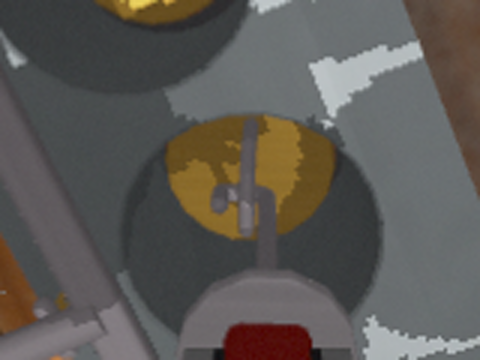

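The insert hangs on the hook by its loop, with the trough around the arch at crop (245,195).

>>> {"api": "servo_tool", "payload": {
  "commands": [0, 0, -0.015, 0, 0, 0, -1, 0, 0, -0.024, 0, 0, 0, -1, 0, 0, -0.024, 0, 0, 0, -1, 0, 0, -0.024, 0, 0, 0, -1, 0, 0, -0.024, 0, 0, 0, -1, 0, 0, -0.024, 0, 0, 0, -1, 0, 0, -0.024, 0, 0, 0, -1, 0, 0, -0.024, 0, 0, 0, -1, 0, 0, -0.024, 0, 0, 0, -1, 0, 0, -0.024, 0, 0, 0, -1, 0, 0, -0.024, 0, 0, 0, -1, 0, 0, -0.024, 0, 0, 0, -1]
}}

```text
t: 20.27
tcp_pos: [0.5969, 0.0113, 0.3241]
tool_rot: [0.828, 0.561, -0.0, -0.0]
force: [0.6, 0.1, -3.9]
finger_gap: 0.173
gripper_force: 107.2
```

```bash
cat > tray.py <<'E'
from fit import *
from scipy.optimize import least_squares
def tray(cams=('scene','side'),x0=(.49,-.267,-.07)):
    obs=[]
    for n in cams:
        p=manip.snapshot(n);r=manip.silhouettes(p,'tray')
        if not r: print(n,'none');continue
        m=np.array(r[0]['pixels'],np.uint8);c=max(cv2.findContours(m,0,1)[0],key=cv2.contourArea)
        print(n,round(r[0]['conf'],2),r[0]['box'],cv2.contourArea(c));obs.append((p,cv2.convexHull(c).reshape(-1,2).astype(float)))
    P0=np.array([[sx*.1,sy*.085,z] for sx in(-1,1) for sy in(-1,1) for z in(0,.032)])
    def res(v):
        Q=np.c_[P0[:,0]*np.cos(v[2])-P0[:,1]*np.sin(v[2])+v[0],P0[:,0]*np.sin(v[2])+P0[:,1]*np.cos(v[2])+v[1],P0[:,2]];out=[]
        for p,h in obs:
            hull=cv2.convexHull(proj(p,Q).astype(np.float32))
            # dense hull samples
            hh=np.r_[h,h[:1]];L=np.r_[0,np.cumsum(np.linalg.norm(np.diff(hh,axis=0),axis=1))];t=np.linspace(0,L[-1],60,endpoint=False)
            for x,y in np.c_[np.interp(t,L,hh[:,0]),np.interp(t,L,hh[:,1])]: out.append(cv2.pointPolygonTest(hull,(float(x),float(y)),True))
        return out
    s=least_squares(res,x0,loss='soft_l1',diff_step=1e-3);print('tray',s.x.round(4),'cost',round(s.cost,1));return s.x
E
python3 - <<'E'
from st import *
from tray import tray
v=tray()
c,s=np.cos(v[2]),np.sin(v[2])
for lx in(.045,-.045): print(lx,v[0]+c*lx,v[1]+s*lx)
go(.597,.011,.325,-.38)
E
```

```text
scene 0.65 [303.2, 253.2, 105.6, 93.5] 5809.0
side 0.73 [133.5, 256.5, 97.3, 101.5] 6424.0
tray [ 0.4981 -0.2735 -0.0562] cost 29.9
0.045 0.5430096961470601 -0.2760683128488931
-0.045 0.4531518397877787 -0.27101206418859747
t 20.47 tcp [0.597  0.0113 0.3233] psi-90 -0.3792 tilt -1.0 gap 0.174 F [ 0.2  0.3 -4.1] j6 0.21
shares [-0.0006  0.0003 -0.0035] rot360 [ 0.     -0.      0.0001]
```

>>> {"api": "servo_tool", "payload": {
  "commands": [-0.008, 0.002, 0, 0, 0, 0, -1, -0.0178, 0.0032, 0, 0, 0, 0, -1, -0.0258, 0.0052, 0, 0, 0, 0, -1, -0.0258, 0.0052, 0, 0, 0, 0, -1, -0.0258, 0.0052, 0, 0, 0, 0, -1, -0.0258, 0.0052, 0, 0, 0, 0, -1, -0.0258, 0.0052, 0, 0, 0, 0, -1, -0.0258, 0.0052, 0, 0, 0, 0, -1, -0.0258, 0.0052, 0, 0, 0, 0, -1, -0.0258, 0.0052, 0, 0, 0, 0, -1, -0.0258, 0.0052, 0, 0, 0, 0, -1, -0.0258, 0.0052, 0, 0, 0, 0, -1]
}}

```text
t: 21.47
tcp_pos: [0.571, -0.1325, 0.3232]
tool_rot: [0.828, 0.561, -0.0, 0.0]
force: [0.4, 0.6, -3.6]
finger_gap: 0.169
gripper_force: 107.3
```

>>> {"api": "servo_tool", "payload": {
  "commands": [-0.0258, 0.0052, 0, 0, 0, 0, -1, -0.0258, 0.0052, 0, 0, 0, 0, -1, -0.0258, 0.0052, 0, 0, 0, 0, -1, -0.0258, 0.0052, 0, 0, 0, 0, -1, -0.0258, 0.0052, 0, 0, 0, 0, -1, -0.0258, 0.0052, 0, 0, 0, 0, -1, -0.0258, 0.0052, 0, 0, 0, 0, -1, -0.0258, 0.0052, 0, 0, 0, 0, -1, -0.0258, 0.0052, 0, 0, 0, 0, -1, -0.0258, 0.0052, 0, 0, 0, 0, -1, -0.018, 0.0032, 0, 0, 0, 0, -1, -0.008, 0.002, 0, 0, 0, 0, -1]
}}

```text
t: 22.47
tcp_pos: [0.5449, -0.2755, 0.3232]
tool_rot: [0.828, 0.561, -0.0, 0.0]
force: [0.4, 0.3, -4.0]
finger_gap: 0.17
gripper_force: 107.3
```

>>> {"api": "servo_tool", "payload": {
  "commands": [0, 0, 0.01, 0, 0, 0, -1, 0, 0, 0.02, 0, 0, 0, -1, 0, 0, 0.024, 0, 0, 0, -1, 0, 0, 0.024, 0, 0, 0, -1, 0, 0, 0.024, 0, 0, 0, -1, 0, 0, 0.024, 0, 0, 0, -1, 0, 0, 0.024, 0, 0, 0, -1, 0, 0, 0.024, 0, 0, 0, -1, 0, 0, 0.024, 0, 0, 0, -1, 0, 0, 0.024, 0, 0, 0, -1, 0, 0, 0.014, 0, 0, 0, -1, 0, 0, 0.006, 0, 0, 0, -1]
}}

```text
t: 23.47
tcp_pos: [0.5445, -0.2722, 0.2002]
tool_rot: [0.827, 0.562, -0.001, -0.002]
force: [0.5, -0.5, -4.0]
finger_gap: 0.171
gripper_force: 107.3
```

```bash
python3 - <<'E'
from st import *
from tray import tray
go(.545,-.274,.1738,-.38)
v=tray()
E
```

```text
t 23.47 tcp [ 0.5445 -0.2722  0.2002] psi-90 -0.3784 tilt -0.99999 gap 0.171 F [ 0.5 -0.5 -4. ] j6 -0.27
shares [-0.0031  0.0026  0.0528] rot360 [-0.0006 -0.0002  0.0003]
scene 0.76 [302.9, 255.2, 104.8, 90.1] 5258.0
side 0.64 [131.6, 276.4, 98.8, 81.6] 4195.0
tray [ 0.4983 -0.274  -0.0607] cost 128.0
```

>>> {"api": "servo_tool", "payload": {
  "commands": [0, 0, 0.0065, 0, 0, 0, -1, 0, 0, 0.0065, 0, 0, 0, -1, 0, 0, 0.0065, 0, 0, 0, -1, 0, 0, 0.0065, 0, 0, 0, -1, 0, 0, 0.0065, 0, 0, 0, -1, 0, 0, 0.0065, 0, 0, 0, -1, 0, 0, 0.0065, 0, 0, 0, -1, 0, 0, 0.0065, 0, 0, 0, -1, 0, 0, 0.0065, 0, 0, 0, -1, 0, 0, 0.0065, 0, 0, 0, -1, 0, 0, 0.0065, 0, 0, 0, -1, 0, 0, 0.0065, 0, 0, 0, -1]
}}

```text
t: 24.67
tcp_pos: [0.5456, -0.2739, 0.1633]
tool_rot: [0.828, 0.561, 0.0, 0.001]
force: [1.0, -0.4, -0.9]
finger_gap: 0.171
gripper_force: 107.3
```

```bash
python3 - <<'E'
from st import *
go(.545,-.274,.161,-.38)
p=manip.snapshot('wrist');q=proj(p,[manip.sense()['tcp_pos']-np.array([0,0,.1])])[0].astype(int);print(q)
c=p['img'][max(q[1]-80,0):q[1]+60,q[0]-90:q[0]+90,::-1]
cv2.imwrite('pics/w9.png',cv2.resize(c,None,fx=3,fy=3,interpolation=cv2.INTER_CUBIC))
E
```

```text
t 24.67 tcp [ 0.5456 -0.2739  0.1633] psi-90 -0.3793 tilt -1.0 gap 0.171 F [ 1.  -0.4 -0.9] j6 -0.27
shares [-0.0006 -0.001   0.0047] rot360 [0.0002 0.0001 0.0001]
[258 190]
```

View pics/w9.png

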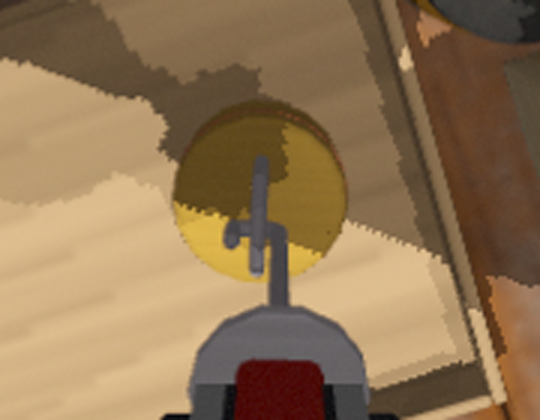

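The insert stands upright in the tray with the hook loose in its loop. I'll retract the hook and go for the second insert.

>>> {"api": "servo_tool", "payload": {
  "commands": [0, 0, 0.006, 0, 0, 0, -1, 0, 0.005, 0, 0, 0, 0, -1, 0, 0.0075, 0, 0, 0, 0, -1, 0, 0.0075, 0, 0, 0, 0, -1, 0, 0.0075, 0, 0, 0, 0, -1, 0, 0.0075, 0, 0, 0, 0, -1, 0, 0, 0, 0, 0, 0, -1, 0, 0, -0.02, 0, 0, 0, -1, 0, 0, -0.03, 0, 0, 0, -1, 0, 0, -0.04, 0, 0, 0, -1, 0, 0, -0.06, 0, 0, 0, -1, 0, 0, -0.06, 0, 0, 0, -1]
}}

```text
t: 25.72
tcp_pos: [0.5608, -0.2795, 0.2662]
tool_rot: [0.828, 0.561, -0.0, -0.001]
force: [0.2, -0.7, -1.3]
finger_gap: 0.173
gripper_force: 107.3
```

>>> {"api": "servo_tool", "payload": {
  "commands": [0, 0, -0.06, 0, 0, 0, -1, 0, 0, -0.06, 0, 0, 0, -1, 0.04, -0.01, 0, 0, 0, 0, -1, 0.06, -0.0148, 0, 0, 0, 0, -1, 0.06, -0.0148, 0, 0, 0, 0, -1, 0.06, -0.0148, 0, 0, 0, 0, -1, 0.06, -0.0148, 0, 0, 0, 0, -1, 0.06, -0.0148, 0, 0, 0, 0, -1, 0.06, -0.0148, 0, 0, 0, 0, -1, 0.06, -0.0148, 0, 0, 0, 0, -1, 0.06, -0.0148, 0, 0, 0, 0, -1, 0.06, -0.0148, 0, 0, 0, 0, -1]
}}

```text
t: 26.72
tcp_pos: [0.602, 0.0174, 0.3261]
tool_rot: [0.828, 0.561, 0.0, 0.0]
force: [0.9, 0.6, -1.5]
finger_gap: 0.172
gripper_force: 107.6
```

>>> {"api": "servo_tool", "payload": {
  "commands": [0.06, -0.0148, 0, 0, 0, 0, -1, 0.05, -0.0148, 0, 0, 0, 0, -1, 0.03, -0.008, 0, 0, 0, 0, -1, 0, 0, 0, 0, 0, -0.0119, -1, 0, 0, 0, 0, 0, -0.0119, -1, 0, 0, 0, 0, 0, 0, -1, 0, 0, 0, 0, 0, 0, -1]
}}

```text
t: 27.3
tcp_pos: [0.6106, 0.0879, 0.3258]
tool_rot: [0.784, 0.621, 0.0, 0.0]
force: [-0.3, -0.3, -1.2]
finger_gap: 0.172
gripper_force: 107.6
```

```bash
python3 - <<'E'
from st import *
go(.6113,.0836,.203,-.23)
p=manip.snapshot('wrist');M=R.from_quat(manip.sense()['tool_rot']);T=np.array(manip.sense()['tcp_pos'])
u=proj(p,T+M.apply([[0,.001,.1093-.0207+.0207],[0,.001-.013,.1093]]));print(u.round(1).tolist())
i=p['img'];x,y=u[0].astype(int)
cv2.imwrite('tmp_hook.png',cv2.resize(i[y-25:y+25,x-40:x+25,::-1],None,fx=6,fy=6,interpolation=cv2.INTER_CUBIC))
E
```

```text
t 27.3 tcp [0.6106 0.0879 0.3258] psi-90 -0.2314 tilt -1.0 gap 0.172 F [-0.3 -0.3 -1.2] j6 0.19
shares [-0.008   0.0034  0.2456] rot360 [ 0.     -0.     -0.0002]
[[260.3, 187.3], [245.0, 187.2]]
```

>>> {"api": "servo_tool", "payload": {
  "commands": [-0.008, 0.0034, 0, 0, 0, 0, -1, 0, 0, 0.041, 0, 0, 0, -1, 0, 0, 0.041, 0, 0, 0, -1, 0, 0, 0.041, 0, 0, 0, -1, 0, 0, 0.041, 0, 0, 0, -1, 0, 0, 0.041, 0, 0, 0, -1, 0, 0, 0.04, 0, 0, 0, -1, 0, 0, 0, 0, 0, 0, -1, 0, 0, 0, 0, 0, 0, -1, 0, 0, 0, 0, 0, 0, -1]
}}

```text
t: 28.18
tcp_pos: [0.6126, 0.0831, 0.2039]
tool_rot: [0.784, 0.621, 0.001, 0.001]
force: [-0.8, 1.0, -2.0]
finger_gap: 0.175
gripper_force: 107.6
```

```bash
python3 - <<'E'
from st import *
go(.6113,.0836,.1615,-.23)
p=manip.snapshot('wrist');q=proj(p,[[.591,.0885,.11]])[0].astype(int);print(q)
c=p['img'][max(q[1]-60,0):q[1]+60,q[0]-80:q[0]+80,::-1]
cv2.imwrite('pics/w10.png',cv2.resize(c,None,fx=4.5,fy=4.5,interpolation=cv2.INTER_CUBIC))
E
```

```text
t 28.18 tcp [0.6126 0.0831 0.2039] psi-90 -0.2306 tilt -1.0 gap 0.175 F [-0.8  1.  -2. ] j6 0.18
shares [ 0.0004 -0.0029  0.0847] rot360 [ 0.0003 -0.0001 -0.0001]
[230 192]
```

View pics/w10.png

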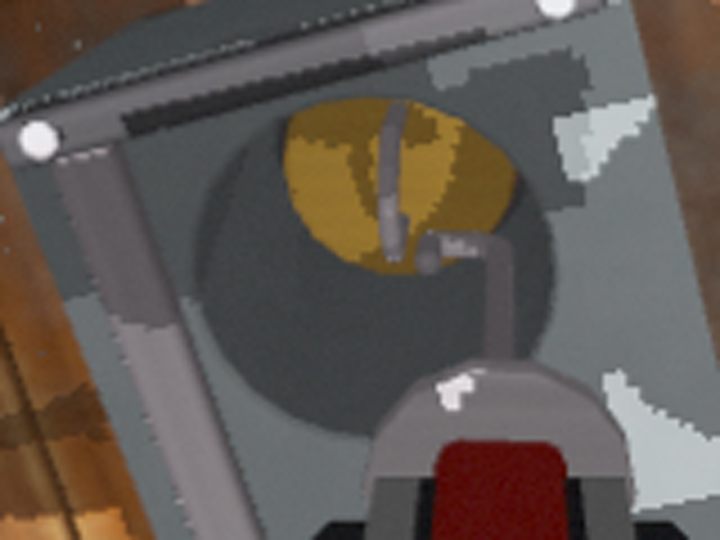

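It's the same geometry as the first insert, with the hook clear to the right of the loop. I'll descend, engage and lift.

>>> {"api": "servo_tool", "payload": {
  "commands": [0, -0.002, 0.021, 0, 0, 0, -1, 0, 0, 0.021, 0, 0, 0, -1, 0, 0, 0.021, 0, 0, 0, -1, 0, 0, 0.02, 0, 0, 0, -1, 0, 0, 0, 0, 0, 0, -1, 0, 0, 0, 0, 0, 0, -1]
}}

```text
t: 28.73
tcp_pos: [0.6098, 0.0838, 0.1599]
tool_rot: [0.783, 0.621, -0.001, -0.001]
force: [-0.6, -0.0, -0.8]
finger_gap: 0.172
gripper_force: 107.6
```

>>> {"api": "servo_tool", "payload": {
  "commands": [0, -0.006, 0, 0, 0, 0, -1, 0, -0.006, 0, 0, 0, 0, -1, 0, -0.006, 0, 0, 0, 0, -1, 0, -0.006, 0, 0, 0, 0, -1, 0, -0.006, 0, 0, 0, 0, -1, 0, 0, 0, 0, 0, 0, -1, 0, 0, 0, 0, 0, 0, -1, 0, 0, 0, 0, 0, 0, -1]
}}

```text
t: 29.4
tcp_pos: [0.5961, 0.0872, 0.1614]
tool_rot: [0.783, 0.621, 0.0, 0.0]
force: [-0.1, -0.2, -1.6]
finger_gap: 0.173
gripper_force: 107.6
```

>>> {"api": "servo_tool", "payload": {
  "commands": [0, 0, -0.005, 0, 0, 0, -1, 0, 0, -0.005, 0, 0, 0, -1, 0, 0, -0.005, 0, 0, 0, -1, 0, 0, -0.005, 0, 0, 0, -1, 0, 0, -0.005, 0, 0, 0, -1, 0, 0, -0.005, 0, 0, 0, -1, 0, 0, -0.005, 0, 0, 0, -1, 0, 0, -0.005, 0, 0, 0, -1, 0, 0, -0.005, 0, 0, 0, -1, 0, 0, 0, 0, 0, 0, -1, 0, 0, 0, 0, 0, 0, -1]
}}

```text
t: 30.32
tcp_pos: [0.596, 0.0872, 0.1838]
tool_rot: [0.783, 0.621, 0.0, 0.0]
force: [0.9, -0.2, -2.6]
finger_gap: 0.175
gripper_force: 107.5
```

>>> {"api": "servo_tool", "payload": {
  "commands": [0, 0, -0.015, 0, 0, 0, -1, 0, 0, -0.024, 0, 0, 0, -1, 0, 0, -0.024, 0, 0, 0, -1, 0, 0, -0.024, 0, 0, 0, -1, 0, 0, -0.024, 0, 0, 0, -1, 0, 0, -0.024, 0, 0, 0, -1, 0, 0, -0.024, 0, 0, 0, -1, 0, 0, -0.024, 0, 0, 0, -1, 0, 0, -0.024, 0, 0, 0, -1, 0, 0, -0.024, 0, 0, 0, -1, 0, 0, -0.024, 0, 0, 0, -1, 0, 0, -0.024, 0, 0, 0, -1]
}}

```text
t: 31.32
tcp_pos: [0.5956, 0.0872, 0.3241]
tool_rot: [0.783, 0.621, -0.0, -0.0]
force: [1.0, -0.5, -3.4]
finger_gap: 0.17
gripper_force: 107.5
```

```bash
python3 - <<'E'
from st import *
from tray import tray
v=tray()
go(.455,-.271,.325,-.23)
for n in('scene','side'):
    p=manip.snapshot(n);im=p['img'].astype(int)
    print(n,[(np.round(r['box']).tolist(),round(r['conf'],2)) for r in manip.look_for(p,'insert1_c')][:4])
s=manip.sense();T=np.array(s['tcp_pos']);M=R.from_quat(s['tool_rot'])
ic=T+M.apply([0,-.0055,.1538]);print('expected insert',ic,proj(p,[ic]),'in tray side px',proj(p,[[.54,-.272,.05]]))
p=manip.snapshot('scene');print(proj(p,[ic]),proj(p,[[.54,-.272,.05]]))
E
```

```text
scene 0.63 [304.2, 252.4, 105.9, 94.0] 5831.5
side 0.7 [132.9, 260.0, 98.8, 95.3] 6327.0
tray [ 0.4975 -0.2737 -0.0556] cost 18.6
t 31.52 tcp [0.5957 0.0872 0.3232] psi-90 -0.2297 tilt -1.0 gap 0.166 F [-0.5  1.2 -3.6] j6 0.19
shares [-0.7616 -0.111  -0.0036] rot360 [ 0. -0.  0.]
scene []
side []
expected insert [0.58961726 0.08842653 0.16828164] [[264.9571971 159.1763488]] in tray side px [[201.32929313 308.56278346]]
[[237.25659807 180.02294814]] [[363.59598584 273.94735321]]
```

>>> {"api": "servo_tool", "payload": {
  "commands": [-0.0076, -0.0011, 0, 0, 0, 0, -1, -0.0153, -0.0022, 0, 0, 0, 0, -1, -0.0229, -0.0033, 0, 0, 0, 0, -1, -0.0306, -0.0044, 0, 0, 0, 0, -1, -0.0382, -0.0055, 0, 0, 0, 0, -1, -0.0382, -0.0055, 0, 0, 0, 0, -1, -0.0382, -0.0055, 0, 0, 0, 0, -1, -0.0382, -0.0055, 0, 0, 0, 0, -1, -0.0382, -0.0055, 0, 0, 0, 0, -1, -0.0382, -0.0055, 0, 0, 0, 0, -1, -0.0382, -0.0055, 0, 0, 0, 0, -1, -0.0382, -0.0055, 0, 0, 0, 0, -1]
}}

```text
t: 32.77
tcp_pos: [0.5246, -0.0943, 0.3234]
tool_rot: [0.784, 0.621, -0.0, 0.0]
force: [0.3, -0.3, -3.6]
finger_gap: 0.172
gripper_force: 107.5
```

>>> {"api": "servo_tool", "payload": {
  "commands": [-0.0382, -0.0055, 0, 0, 0, 0, -1, -0.0382, -0.0055, 0, 0, 0, 0, -1, -0.0382, -0.0055, 0, 0, 0, 0, -1, -0.0382, -0.0055, 0, 0, 0, 0, -1, -0.0382, -0.0055, 0, 0, 0, 0, -1, -0.0382, -0.0055, 0, 0, 0, 0, -1, -0.0382, -0.0055, 0, 0, 0, 0, -1, -0.0382, -0.0055, 0, 0, 0, 0, -1, -0.0306, -0.0044, 0, 0, 0, 0, -1, -0.0229, -0.0033, 0, 0, 0, 0, -1, -0.0153, -0.0022, 0, 0, 0, 0, -1, -0.0076, -0.0011, 0, 0, 0, 0, -1]
}}

```text
t: 33.77
tcp_pos: [0.4547, -0.2734, 0.3233]
tool_rot: [0.784, 0.621, -0.0, 0.0]
force: [0.5, -0.1, -2.7]
finger_gap: 0.171
gripper_force: 107.5
```

>>> {"api": "servo_tool", "payload": {
  "commands": [0, 0, 0.01, 0, 0, 0, -1, 0, 0, 0.02, 0, 0, 0, -1, 0, 0, 0.024, 0, 0, 0, -1, 0, 0, 0.024, 0, 0, 0, -1, 0, 0, 0.024, 0, 0, 0, -1, 0, 0, 0.024, 0, 0, 0, -1, 0, 0, 0.024, 0, 0, 0, -1, 0, 0, 0.024, 0, 0, 0, -1, 0, 0, 0.024, 0, 0, 0, -1, 0, 0, 0.02, 0, 0, 0, -1, 0, 0, 0.01, 0, 0, 0, -1, 0, 0, 0, 0, 0, 0, -1]
}}

```text
t: 34.77
tcp_pos: [0.4549, -0.2711, 0.2076]
tool_rot: [0.783, 0.622, -0.0, -0.002]
force: [-0.3, 0.2, -2.7]
finger_gap: 0.171
gripper_force: 107.4
```

```bash
python3 - <<'E'
from st import *
from tray import tray
go(.4554,-.2723,.1738,-.23)
v=tray()
E
```

```text
t 34.77 tcp [ 0.4549 -0.2711  0.2076] psi-90 -0.229 tilt -0.99999 gap 0.171 F [-0.3  0.2 -2.7] j6 -0.52
shares [-0.0023  0.0018  0.0676] rot360 [-0.0005 -0.0003  0.0002]
scene 0.88 [303.9, 254.3, 105.2, 92.7] 4666.5
side 0.92 [132.3, 257.5, 101.7, 98.0] 5533.5
tray [ 0.4977 -0.2735 -0.055 ] cost 17.2
```

>>> {"api": "servo_tool", "payload": {
  "commands": [0, 0, 0.0075, 0, 0, 0, -1, 0, 0, 0.0075, 0, 0, 0, -1, 0, 0, 0.0075, 0, 0, 0, -1, 0, 0, 0.0075, 0, 0, 0, -1, 0, 0, 0.0075, 0, 0, 0, -1, 0, 0, 0.0075, 0, 0, 0, -1, 0, 0, 0.0075, 0, 0, 0, -1, 0, 0, 0.0075, 0, 0, 0, -1, 0, 0, 0.0075, 0, 0, 0, -1, 0, 0, 0.0075, 0, 0, 0, -1, 0, 0, 0.0075, 0, 0, 0, -1, 0, 0, 0.0075, 0, 0, 0, -1]
}}

```text
t: 35.97
tcp_pos: [0.4557, -0.2725, 0.1641]
tool_rot: [0.783, 0.621, 0.0, 0.0]
force: [-0.5, 0.3, -1.7]
finger_gap: 0.173
gripper_force: 107.5
```

>>> {"api": "servo_tool", "payload": {
  "commands": [0, 0, 0.004, 0, 0, 0, -1, 0, 0, 0.004, 0, 0, 0, -1, 0, 0, 0, 0, 0, 0, -1, 0, 0, 0, 0, 0, 0, -1]
}}

```text
t: 36.3
tcp_pos: [0.4555, -0.2723, 0.1602]
tool_rot: [0.783, 0.621, -0.0, 0.0]
force: [0.3, -0.4, -0.9]
finger_gap: 0.169
gripper_force: 107.5
```

```bash
python3 - <<'E'
from st import *
go(.4554,-.2723,.161,-.23)
p=manip.snapshot('wrist');q=proj(p,[manip.sense()['tcp_pos']-np.array([0,0,.1])])[0].astype(int)
c=p['img'][max(q[1]-100,0):q[1]+60,q[0]-110:q[0]+130,::-1]
cv2.imwrite('pics/w11.png',cv2.resize(c,None,fx=3,fy=3,interpolation=cv2.INTER_CUBIC))
E
```

```text
t 36.3 tcp [ 0.4555 -0.2723  0.1602] psi-90 -0.2297 tilt -1.0 gap 0.169 F [ 0.3 -0.4 -0.9] j6 -0.52
shares [ 0.     -0.0002 -0.0015] rot360 [0. 0. 0.]
```

View pics/w11.png

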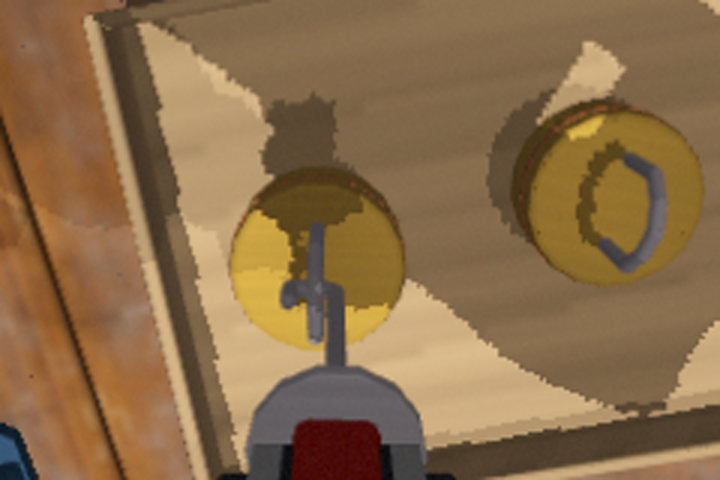

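Both inserts stand in the tray, the near one under the hook and the other at crop (610,200). I'll retract and take the hook back to the rack.

>>> {"api": "servo_tool", "payload": {
  "commands": [0, 0.005, 0, 0, 0, 0, -1, 0, 0.0075, 0, 0, 0, 0, -1, 0, 0.0075, 0, 0, 0, 0, -1, 0, 0.0075, 0, 0, 0, 0, -1, 0, 0.0075, 0, 0, 0, 0, -1, 0, 0, 0, 0, 0, 0, -1, 0, 0, -0.02, 0, 0, 0, -1, 0, 0, -0.04, 0, 0, 0, -1, 0, 0, -0.065, 0, 0, 0, -1, 0, 0, -0.065, 0, 0, 0, -1, 0, 0, -0.065, 0, 0, 0, -1, 0, 0, -0.065, 0, 0, 0, -1]
}}

```text
t: 37.35
tcp_pos: [0.4719, -0.2758, 0.3224]
tool_rot: [0.783, 0.621, -0.0, -0.0]
force: [0.5, 0.2, -0.9]
finger_gap: 0.174
gripper_force: 107.5
```

>>> {"api": "servo_tool", "payload": {
  "commands": [0.03, -0.012, 0, 0, 0, 0, -1, 0.0535, -0.0225, 0, 0, 0, 0, -1, 0.0535, -0.0225, 0, 0, 0, 0, -1, 0.0535, -0.0225, 0, 0, 0, 0, -1, 0.0535, -0.0225, 0, 0, 0, 0, -1, 0.0535, -0.0225, 0, 0, 0, 0, -1, 0.0535, -0.0225, 0, 0, 0, 0, -1, 0.0535, -0.0225, 0, 0, 0, 0, -1, 0.0535, -0.0225, 0, 0, 0, 0, -1, 0.0535, -0.0225, 0, 0, 0, 0, -1, 0.0535, -0.0225, 0, 0, 0, 0, -1, 0.0535, -0.0225, 0, 0, 0, 0, -1]
}}

```text
t: 38.35
tcp_pos: [0.4153, 0.0559, 0.3205]
tool_rot: [0.784, 0.621, -0.0, -0.0]
force: [-0.3, -0.2, -0.7]
finger_gap: 0.169
gripper_force: 107.6
```

>>> {"api": "servo_tool", "payload": {
  "commands": [0.0535, -0.0225, 0, 0, 0, 0, -1, 0.0535, -0.0225, 0, 0, 0, 0, -1, 0.0535, -0.0225, 0, 0, 0, 0, -1, 0.0535, -0.0225, 0, 0, 0, 0, -1, 0.0535, -0.0225, 0, 0, 0, 0, -1, 0.0535, -0.0225, 0, 0, 0, 0, -1, 0.023, -0.01, 0, 0, 0, 0, -1, 0, 0, 0, 0, 0, -0.0195, -1, 0, 0, 0, 0, 0, -0.0195, -1, 0, 0, 0, 0, 0, 0, -1, 0, 0, 0, 0, 0, 0, -1]
}}

```text
t: 39.27
tcp_pos: [0.3845, 0.2384, 0.3203]
tool_rot: [0.703, 0.712, -0.0, -0.0]
force: [0.1, -0.1, -1.4]
finger_gap: 0.169
gripper_force: 107.6
```

```bash
python3 - <<'E'
from st import *
go(.385,.2386,.155,.0147)
p=manip.snapshot('wrist')
s=manip.sense();T=np.array(s['tcp_pos']);Rt=R.from_quat(s['tool_rot'])
def hp(x,y,z): return T+Rt.apply([y,x+.001,-.0207-z])
print('expect',proj(p,[hp(0,0,-.12),hp(0,0,-.13),hp(-.013,0,-.1165),hp(0,0,.027)]).round(1).tolist())
im=p['img'].astype(int)
m=((im[:,:,0]>70)&(im[:,:,1]<50)&(im[:,:,2]<50)).astype(np.uint8)
n,l,st,c=cv2.connectedComponentsWithStats(m)
for i in range(1,n):
    if st[i,4]>300: print('red',st[i])
g=im[186:200:3,235:275].mean(2).astype(int);sat=(im.max(2)-im.min(2))
for v in range(176,206,2): print(v,''.join('#' if sat[v,u]<22 else '.' for u in range(230,280)))
E
```

```text
t 39.27 tcp [0.3845 0.2384 0.3203] psi-90 0.0125 tilt -1.0 gap 0.169 F [ 0.1 -0.1 -1.4] j6 0.29
shares [0.0005 0.0011 0.3306] rot360 [-0.      0.     -0.0003]
expect [[260.7, 190.7], [260.7, 186.9], [244.7, 192.1], [260.7, 317.7]]
red [ 240  230   42   99 3419]
176 ..................................................
178 ..................................................
180 ..................................................
182 ..................................................
184 .............#################....................
186 .............####################.................
188 .............#####################................
190 ###.........######..........######................
192 ######.......####...........######................
194 .########...................######................
196 ....########................######................
198 ........#######.............######................
200 ..........#######...........######................
202 .............######.........######................
204 ...............######.......######................
```

>>> {"api": "servo_tool", "payload": {
  "commands": [0, 0, 0.04, 0, 0, 0, -1, 0, 0, 0.055, 0, 0, 0, -1, 0, 0, 0.055, 0, 0, 0, -1, 0, 0, 0.055, 0, 0, 0, -1, 0, 0, 0.055, 0, 0, 0, -1, 0, 0, 0.055, 0, 0, 0, -1, 0, 0, 0.015, 0, 0, 0, -1, 0, 0, 0, 0, 0, 0, -1, 0, 0, 0, 0, 0, 0, -1, 0, 0, 0, 0, 0, 0, -1]
}}

```text
t: 40.15
tcp_pos: [0.3864, 0.2387, 0.1566]
tool_rot: [0.702, 0.712, 0.001, 0.001]
force: [-0.4, -0.6, -0.8]
finger_gap: 0.174
gripper_force: 107.6
```

```bash
python3 - <<'E'
from st import *
go(.459,.2386,.155,.0147)
E
```

```text
t 40.15 tcp [0.3864 0.2387 0.1566] psi-90 0.0146 tilt -0.99999 gap 0.174 F [-0.4 -0.6 -0.8] j6 0.29
shares [-0.0024  0.1451  0.0036] rot360 [ 0.0005 -0.0001 -0.    ]
```

>>> {"api": "servo_tool", "payload": {
  "commands": [0, 0.018, 0, 0, 0, 0, -1, 0, 0.018, 0, 0, 0, 0, -1, 0, 0.018, 0, 0, 0, 0, -1, 0, 0.018, 0, 0, 0, 0, -1, 0, 0.018, 0, 0, 0, 0, -1, 0, 0.018, 0, 0, 0, 0, -1, 0, 0.018, 0, 0, 0, 0, -1, 0, 0.0191, 0, 0, 0, 0, -1, 0, 0, 0, 0, 0, 0, -1, 0, 0, 0, 0, 0, 0, -1, 0, 0, 0, 0, 0, 0, -1]
}}

```text
t: 41.07
tcp_pos: [0.457, 0.2393, 0.1549]
tool_rot: [0.702, 0.712, -0.001, -0.0]
force: [-0.9, 0.3, -2.2]
finger_gap: 0.171
gripper_force: 107.6
```

```bash
python3 - <<'E'
from st import *
go(.459,.2386,.1402,.0147)
E
```

```text
t 41.07 tcp [0.457  0.2393 0.1549] psi-90 0.0153 tilt -1.0 gap 0.171 F [-0.9  0.3 -2.2] j6 0.25
shares [-0.0015  0.004   0.0294] rot360 [-0.0002  0.0001  0.0001]
```

>>> {"api": "servo_tool", "payload": {
  "commands": [-0.001, 0.003, 0, 0, 0, 0, -1, 0, 0, 0.005, 0, 0, 0, -1, 0, 0, 0.005, 0, 0, 0, -1, 0, 0, 0.005, 0, 0, 0, -1, 0, 0, 0.005, 0, 0, 0, -1, 0, 0, 0.005, 0, 0, 0, -1, 0, 0, 0.004, 0, 0, 0, -1, 0, 0, 0, 0, 0, 0, -1, 0, 0, 0, 0, 0, 0, -1]
}}

```text
t: 41.82
tcp_pos: [0.4591, 0.239, 0.1405]
tool_rot: [0.702, 0.713, -0.0, -0.0]
force: [-0.8, 0.2, -0.7]
finger_gap: 0.167
gripper_force: 107.9
```

```bash
python3 - <<'E'
from st import *
go(.459,.2386,.1402,.0147)
E
```

```text
t 41.82 tcp [0.4591 0.239  0.1405] psi-90 0.0153 tilt -1.0 gap 0.167 F [-0.8  0.2 -0.7] j6 0.25
shares [-0.0008 -0.0002  0.0006] rot360 [-0.0001  0.      0.0001]
```

>>> {"api": "servo_tool", "payload": {
  "commands": [0, 0, 0, 0, 0, 0, 1, 0, 0, 0, 0, 0, 0, 1, 0, 0, 0, 0, 0, 0, 1, 0, 0, 0, 0, 0, 0, 1, 0, 0, 0, 0, 0, 0, 1, 0, 0, 0, 0, 0, 0, 1, 0, 0, 0, 0, 0, 0, 1, 0, 0, -0.03, 0, 0, 0, 1, 0, 0, -0.06, 0, 0, 0, 1, 0, 0, -0.07, 0, 0, 0, 1, 0, 0, -0.07, 0, 0, 0, 1, 0, 0, -0.07, 0, 0, 0, 1]
}}

```text
t: 42.82
tcp_pos: [0.4587, 0.2389, 0.2921]
tool_rot: [0.702, 0.713, -0.0, -0.0]
force: [1.2, 1.0, -0.2]
finger_gap: 1.001
gripper_force: 0.0
```

>>> {"api": "servo_tool", "payload": {
  "commands": [0, 0, -0.07, 0, 0, 0, 1, 0, 0, 0, 0, 0, 0, 1, 0, 0, 0, 0, 0, 0, 1, 0, 0, 0, 0, 0, 0, 1]
}}

```text
t: 43.15
tcp_pos: [0.4585, 0.2388, 0.3252]
tool_rot: [0.702, 0.712, -0.001, -0.0]
force: [0.1, 0.3, -0.6]
finger_gap: 1.0
gripper_force: 0.0
```

```bash
python3 - <<'E'
from st import *
go(.459,.2386,.1402,.0147)
p=manip.snapshot('wrist');im=p['img'].astype(int);save(p,'w12')
for h in ((.459,.239),):
    x,y=h;print([proj(p,[[x+a*.008,y+b*.008,z]]).round(0).tolist()[0] for z in(.131,.188) for a,b in((-1,-1),(1,1))])
u=proj(p,[[.459,.239,.16]])[0].astype(int)
for v in range(u[1]-26,u[1]+26,2): print(v,''.join('#' if im[v,k,0]>im[v,k,1]+50 and im[v,k,1]<55 else '.' for k in range(u[0]-30,u[0]+30)))
print(u)
m=((im[:,:,0]>100)&(im[:,:,1]<50)&(im[:,:,2]<50)).astype(np.uint8);m[:260]=0
n,l,st,c=cv2.connectedComponentsWithStats(m)
for i in range(1,n):
    if st[i,4]>60: print(st[i],np.round(onz(p,[c[i]],.122),4))
E
```

```text
t 43.15 tcp [0.4585 0.2388 0.3252] psi-90 0.0153 tilt -1.0 gap 1.0 F [ 0.1  0.3 -0.6] j6 0.25
shares [-3.000e-04  1.500e-03  3.699e-01] rot360 [-0.0002  0.      0.0001]
[[253.0, 170.0], [268.0, 156.0], [252.0, 185.0], [269.0, 169.0]]
143 ............................................................
145 ............................................................
147 ............................................................
149 ............................................................
151 ............................................................
153 ............................................................
155 ............................................................
157 ..........................############......................
159 .........................##############.....................
161 .........................##############.....................
163 .........................##############.....................
165 .........................###############....................
167 .........................###############....................
169 .................
[... 180 characters left out ...]
......................################....................
177 ........................################....................
179 ........................################....................
181 ........................################....................
183 .........................##############.....................
185 ............................................................
187 ............................................................
189 ............................................................
191 ............................................................
193 ............................................................
[260 169]
[260 313  11  21 172] [[0.4691 0.0095 0.122 ]]
```

>>> {"api": "servo_tool", "payload": {
  "commands": [-0.0576, 0.001, 0, 0, 0, 0, 1, -0.0576, 0.001, 0, 0, 0, 0, 1, -0.0576, 0.001, 0, 0, 0, 0, 1, -0.0576, 0.001, 0, 0, 0, 0, 1, -0.0576, 0.001, 0, 0, 0, 0, 1, -0.0576, 0.001, 0, 0, 0, 0, 1, -0.0576, 0.001, 0, 0, 0, 0, 1, -0.0576, 0.001, 0, 0, 0, 0, 1, 0, 0, 0, 0, 0, -0.0195, 1, 0, 0, 0, 0, 0, -0.0195, 1, 0, 0, 0, 0, 0, -0.0195, 1, 0, 0, 0, 0, 0, -0.0195, 1]
}}

```text
t: 44.2
tcp_pos: [0.4655, 0.0085, 0.3235]
tool_rot: [0.506, 0.863, -0.001, -0.002]
force: [-0.6, -0.1, 0.3]
finger_gap: 0.998
gripper_force: 0.0
```

>>> {"api": "servo_tool", "payload": {
  "commands": [0, 0, 0, 0, 0, -0.0195, 1, 0, 0, 0, 0, 0, -0.0195, 1, 0, 0, 0, 0, 0, -0.0195, 1, 0, 0, 0, 0, 0, -0.0195, 1, 0, 0, 0, 0, 0, -0.0195, 1, 0, 0, 0, 0, 0, -0.0195, 1, 0, 0, 0, 0, 0, -0.0195, 1, 0, 0, 0, 0, 0, -0.0195, 1, 0, 0, 0, 0, 0, -0.0195, 1, 0, 0, 0, 0, 0, 0, 1, 0, 0, 0, 0, 0, 0, 1]
}}

```text
t: 45.12
tcp_pos: [0.4659, 0.0088, 0.3242]
tool_rot: [-0.017, 1.0, 0.0, -0.002]
force: [-0.1, -0.1, 0.2]
finger_gap: 1.001
gripper_force: 0.0
```

```bash
python3 - <<'E'
from st import *
import st
go(.4675,.0078,.0985,.04+np.pi/2)
E
```

```text
t 45.12 tcp [0.4659 0.0088 0.3242] psi-90 -4.6783 tilt -0.99999 gap 1.001 F [-0.1 -0.1  0.2] j6 -1.83
shares [-0.0048 -0.0026  0.4513] rot360 [ 0.0001 -0.0006 -0.0009]
```

>>> {"api": "servo_tool", "payload": {
  "commands": [-0.004, -0.002, 0.03, 0, 0, 0, 1, 0, 0, 0.065, 0, 0, 0, 1, 0, 0, 0.065, 0, 0, 0, 1, 0, 0, 0.065, 0, 0, 0, 1, 0, 0, 0.065, 0, 0, 0, 1, 0, 0, 0.065, 0, 0, 0, 1, 0, 0, 0.06, 0, 0, 0, 1, 0, 0, 0.036, 0, 0, 0, 1, 0, 0, 0, 0, 0, 0, 1, 0, 0, 0, 0, 0, 0, -1, 0, 0, 0, 0, 0, 0, -1, 0, 0, 0, 0, 0, 0, -1],
  "force": 70
}}

```text
t: 46.12
tcp_pos: [0.4698, 0.0076, 0.1014]
tool_rot: [-0.018, 1.0, -0.0, 0.001]
force: [0.3, -0.3, 0.7]
finger_gap: 0.603
gripper_force: 0.0
```

>>> {"api": "servo_tool", "payload": {
  "commands": [0, 0, 0, 0, 0, 0, -1, 0, 0, 0, 0, 0, 0, -1, 0, 0, 0, 0, 0, 0, -1, 0, 0, 0, 0, 0, 0, -1, 0, 0, 0, 0, 0, 0, -1, 0, 0, 0, 0, 0, 0, -1, 0, 0, 0, 0, 0, 0, -1, 0, 0, 0, 0, 0, 0, -1]
}}

```text
t: 46.78
tcp_pos: [0.4696, 0.0085, 0.1019]
tool_rot: [-0.018, 1.0, 0.0, 0.002]
force: [0.1, 3.9, 7.8]
finger_gap: 0.323
gripper_force: 68.4
```

>>> {"api": "servo_tool", "payload": {
  "commands": [-0.0105, 0, 0, 0, 0, 0, -1, -0.0105, 0, 0, 0, 0, 0, -1, -0.0105, 0, 0, 0, 0, 0, -1, -0.0105, 0, 0, 0, 0, 0, -1, -0.0105, 0, 0, 0, 0, 0, -1, -0.0105, 0, 0, 0, 0, 0, -1, -0.0105, 0, 0, 0, 0, 0, -1, -0.0105, 0, 0, 0, 0, 0, -1, 0, 0, 0, 0, 0, 0, -1, 0, 0, 0, 0, 0, 0, -1, 0, 0, 0, 0, 0, 0, -1]
}}

```text
t: 47.7
tcp_pos: [0.5095, 0.01, 0.1018]
tool_rot: [-0.018, 1.0, 0.0, -0.001]
force: [-4.0, 0.6, 8.2]
finger_gap: 0.328
gripper_force: 68.8
```

Moved 40 mm. I'll nudge a little further, release, rise and check.

>>> {"api": "servo_tool", "payload": {
  "commands": [-0.004, 0, 0, 0, 0, 0, -1, 0, 0, 0, 0, 0, 0, -1, 0, 0, 0, 0, 0, 0, -1, 0, 0, 0, 0, 0, 0, 1, 0, 0, 0, 0, 0, 0, 1, 0, 0, 0, 0, 0, 0, 1, 0, 0, 0, 0, 0, 0, 1, 0, 0, 0, 0, 0, 0, 1, 0, 0, 0, 0, 0, 0, 1]
}}

```text
t: 48.45
tcp_pos: [0.513, 0.0094, 0.1002]
tool_rot: [-0.019, 1.0, -0.0, 0.0]
force: [0.1, -0.6, -0.4]
finger_gap: 0.997
gripper_force: 0.0
```

>>> {"api": "servo_tool", "payload": {
  "commands": [0, 0, -0.03, 0, 0, 0, 1, 0, 0, -0.07, 0, 0, 0, 1, 0, 0, -0.07, 0, 0, 0, 1, 0, 0, -0.07, 0, 0, 0, 1, 0, 0, -0.07, 0, 0, 0, 1, 0, 0, -0.07, 0, 0, 0, 1, 0, 0, -0.07, 0, 0, 0, 1, 0, 0, -0.07, 0, 0, 0, 1, 0, 0, 0, 0, 0, 0, 1, 0, 0, 0, 0, 0, 0, 1]
}}

```text
t: 49.28
tcp_pos: [0.5138, 0.0093, 0.3624]
tool_rot: [-0.019, 1.0, -0.001, 0.003]
force: [-1.0, 0.2, -0.3]
finger_gap: 1.002
gripper_force: 0.0
```

```bash
python3 - <<'E'
from st import *
from tray import tray
v=tray()
p=manip.snapshot('wrist');im=p['img'].astype(int);save(p,'w13')
m=((im[:,:,0]>100)&(im[:,:,1]<50)&(im[:,:,2]<50)).astype(np.uint8)
n,l,st,c=cv2.connectedComponentsWithStats(m)
for i in range(1,n):
    if st[i,4]>60: print('red',st[i],np.round(onz(p,[c[i]],.118),4),np.round(onz(p,[c[i]],.161),4))
# bar: bright low-sat rows along y=-.03 (between bores) , scan x at z=.12
for y in(-.025,.05):
    xs=np.arange(.54,.64,.004);u=proj(p,[[x,y,.12] for x in xs]).round().astype(int)
    print(y,[(round(float(x),3),im[b,a].tolist()) for x,(a,b) in zip(xs,u)])
# brass in tray
mb=((im[:,:,0]-im[:,:,2]>90)&(im[:,:,1]-im[:,:,2]>50)).astype(np.uint8)
for q in('insert1_c','tray'): print(q,[(np.round(r['box']).tolist(),round(r['conf'],2)) for r in manip.look_for(p,q)][:4])
print(manip.sense()['tcp_pos'],proj(p,[[.54,-.272,.035],[.45,-.271,.035]]))
E
```

```text
scene 0.56 [303.5, 255.2, 103.7, 89.2] 4623.5
side 0.8 [132.9, 263.4, 100.4, 97.2] 6272.5
tray [ 0.4975 -0.2741 -0.0601] cost 25.2
red [477 121  17  16 211] [[0.4663 0.2885 0.118 ]] [[0.4623 0.2566 0.161 ]]
red [251 149  19  12 199] [[0.5108 0.0075 0.118 ]] [[0.5017 0.0072 0.161 ]]
-0.025 [(0.54, [157, 164, 166]), (0.544, [156, 163, 164]), (0.548, [156, 163, 165]), (0.552, [154, 162, 163]), (0.556, [155, 162, 164]), (0.56, [162, 167, 169]), (0.564, [160, 165, 168]), (0.568, [95, 100, 101]), (0.572, [93, 97, 98]), (0.576, [94, 100, 100]), (0.58, [92, 97, 98]), (0.584, [65, 68, 70]), (0.588, [66, 64, 67]), (0.592, [124, 117, 120]), (0.596, [121, 115, 118]), (0.6, [113, 108, 111]), (0.604, [91, 96, 98]), (0.608, [92, 96, 98]), (0.612, [94, 98, 98]), (0.616, [91, 97, 99]), (0.62, [95, 99, 101]), (0.624, [91, 95, 97]), (0.628, [93, 97, 99]), (0.632, [92, 96, 98]), (0.636, [89, 94, 95])]
0.05 [(0.54, [90, 95, 96]), (0.544, [90, 95, 97]), (0.548, [93, 97, 99]), (0.552, [91, 95, 98]), (0.556, [93, 97, 99]), (0.56, [90, 94, 95]), (0.564, [89, 94, 95]), (0.568, [89, 94, 94]), (0.572, [90, 94, 97]), (0.576, [92, 96, 97]), (0.58, [92, 96, 97]), (0.584, [63, 63, 66]), (0.588, [109, 103, 107]), (0.592, [118, 111, 115]), (0.596, [114, 108, 113]), (0.6, [89, 94, 95]), (0.604, [92, 97, 97]), (0.608, [152, 159, 159]), (0.612, [91, 94, 96]), (0.616, [90, 94, 95]), (0.62, [92, 96, 97]), (0.624, [92, 96, 97]), (0.628, [151, 157, 160]), (0.632, [88, 92, 94]), (0.636, [151, 157, 160])]
insert1_c []
tray [([19.0, 56.0, 120.0, 141.0], 0.82)]
[0.51213916 0.00951047 0.35871748] [[ 79.12623322 155.66140079]
 [ 71.63375661  95.55710473]]
```

```bash
python3 - <<'E'
from h import *
p=manip.snapshot('wrist');im=p['img'].astype(int)[56:197,19:139]
m=((im[:,:,0]>110)&(im[:,:,2]<0.5*im[:,:,0])&(im[:,:,1]>.55*im[:,:,0])).astype(np.uint8)
n,l,st,c=cv2.connectedComponentsWithStats(cv2.morphologyEx(m,cv2.MORPH_CLOSE,np.ones((5,5))))
k=[onz(p,[c[i]+[19,56]],.035)[0].round(3) for i in range(1,n) if st[i,4]>60];print(k)
if len(k)==2: print(manip.sign_off())
E
```

```text
[array([ 0.399, -0.211,  0.035]), array([ 0.451, -0.266,  0.035]), array([ 0.54 , -0.266,  0.035]), array([ 0.586, -0.373,  0.035]), array([ 0.602, -0.266,  0.035])]
```

Brass shows at (0.451,-0.266) and (0.540,-0.266), exactly where I set the inserts. The other blobs are the tray walls, so I'm handing in.

```bash
python3 -c "
from station import manip
print(manip.sign_off())"
```

```text
the job is handed in; nothing more can be done
None
```

I handed the job in at about 50 s of the 208 s allowed, but the hand-in returned no verdict: both inserts (the third bore was empty) were set standing in the tray, the hook is back in its slot, and the knob is fully home.

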